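Lay out the casters on an upturned tool dolly

ROBOT

A 6-joint arm with a two-finger parallel gripper is mounted at the origin on the work surface. World frame = base frame: x ahead of the robot, y to its left, z up, the work surface at z = 0. Lengths are in m, angles in rad, forces in N, time in s.
With the tool pointing down it reaches from about 0.4 to 0.925 m from the base axis. Payload 12.5 kg.
Tool frame: the origin (TCP) lies midway between the tips of the shut fingers; the grasp point (between the pads) lies 19 mm behind it; z points along the fingers, y is the direction in which the jaws open and shut (so a half turn about z gives the same grasp; the last joint's range is limited). The gripper opens to 95 mm and grips with 3 to 60 N. Pads are 20 mm wide; open, the fingers measure 119 mm over their backs; the gripper's body (75 mm by 180 mm) begins 59 mm behind the grasp point.
Start: joints at [1.043, 0.491, 1.559, -0, 1.092, -0.106], TCP at [0.256, 0.57, 0.18] pointing down, gripper open.
Joint ranges: [-3.1, 3.1], [-0.84, 2.19], [0.05, 2.79], [-1.13, 4.28], [0.06, 2.93], [-2.69, 2.69]. Speed limits (rad/s): [2.22, 2.22, 2.79, 3.14, 3.14, 3.14].

INTERFACE

Orientations are given as a rotation vector (axis times angle).
In Python, from station import env gives the robot as it stands.
- The arm moves only by the shell command python3 -m pendant 'ROWS' [FORCE]. ROWS is text: rows parted by semicolons, each of 7 numbers parted by spaces: the shift along the tool's x, y, z in mm, then the turn, a rotation vector about the tool's x, y, z in rad, then the finger opening in mm, from 0 to 95.1. A call has 1 to 8 rows; each row is the pose to reach, as a shift and turn from the pose commanded when the call began, along the tool's axes at that moment; what a row does not reach only later rows make up. A row lasts 1/12 s, in which the tool goes at most 41.7 mm and 7.16 degrees, less where a joint would pass 70% of its speed; a pose out of reach is approached as far as the arm can. A call with a gripper value outside its range is refused whole. The fingers move at their own pace and stop on an object; FORCE is the grip in N (left out, the last holds). Time passes only in rows, so rows that repeat a pose let the fingers close. It gives the time, the measured TCP pose, the force and the opening at its end, in the units of the state.
- env.read_state(): the state, without advancing time (a new reading comes with each control period).
- env.grab_frame(name): name is "side" or "top" or "wrist"; returns a dict with "pixels" (420x560x3 uint8, blue, green, red), "vfov" (degrees; the focal length in pixels is half the picture's height over the tangent of half this angle, whatever the lens; pixels are square), "cx", "cy" (the principal point, pixels), "pose" (4x4, takes a point from camera to world coordinates). Camera axes: x right, y down, z forward; pixel columns grow to the right and rows downward; lengths in m; the calibration is good to about 2 mm. A picture is of the moment at which its call begins. There is no depth.
- env.job_done(): hands the job in, once; it reports no verdict.
The state is a dict: "clock": time; "q": joint angles; "dq": joint speeds; "joint_efforts": joint torques, N m; "position": TCP position; "tool_rot": TCP orientation; "force": force on the tool from outside, world axes, zero at the start; "ft_torque": the same for the moment, N m; "finger_gap": finger opening in m.
Only numpy, scipy, OpenCV 4.12 (cv2) and the standard library are available. Lean on these libraries where they do the work, as an engineer would, in place of code of your own. Each camera call takes 0.05 s, during which the arm holds its last target.

TASK

Lay out the four casters on the upturned dolly, ready to be screwed on: the two swivel casters with red brake pedals on the corner blocks at the handle end, the two fixed casters on the blocks at the other end. Set each down, without dropping it, wheel up in the middle of its own block, with its plate square to the block so that the wheels run along the dolly's length (either way round). Leave the stray yellow-wheeled caster where it lies.

Things in the scene. Friction and masses are not known exactly. Their poses are not given: they have to be found in the camera images.
- swivel_a: One of two equal swivel casters, all locked, wheel up on plate 62 (x) x 50 x 3 mm; 68 mm tall. Origin: centre of plate underside; z up, x: rolling direction, towards red brake pedal (at x 40 to 59, 30 mm up, 26 wide). Round race on plate, 44 across; fork leans to +x, flat cheeks 32 mm over y; dark wheel 50 dia, axle x = +18, 43 up. Grip firmly along y at x = +15, 43 up. 0.15-0.24 kg
- swivel_b: The other of two equal swivel casters, all locked, wheel up on plate 62 (x) x 50 x 3 mm; 68 mm tall. Origin: centre of plate underside; z up, x: rolling direction, towards red brake pedal (at x 40 to 59, 30 mm up, 26 wide). Round race on plate, 44 across; fork leans to +x, flat cheeks 32 mm over y; dark wheel 50 dia, axle x = +18, 43 up. Grip firmly along y at x = +15, 43 up. 0.15-0.24 kg
- rigid_a: One of two equal fixed casters, wheel up on plate 62 (x) x 50 x 3 mm; 68 mm tall. No red pedal, no round race. Origin: centre of plate underside; z up, x: rolling direction (symmetric). Two flat upright cheeks, 32 mm over y, 28 long, to 53 mm up; dark wheel 50 dia, 20 wide, centred, axle 43 up, does not turn. Grip firmly along y at x = 0, 43 up. 0.13-0.20 kg
- rigid_b: The other of two equal fixed casters, wheel up on plate 62 (x) x 50 x 3 mm; 68 mm tall. No red pedal, no round race. Origin: centre of plate underside; z up, x: rolling direction (symmetric). Two flat upright cheeks, 32 mm over y, 28 long, to 53 mm up; dark wheel 50 dia, 20 wide, centred, axle 43 up, does not turn. Grip firmly along y at x = 0, 43 up. 0.13-0.20 kg
- block_handle_a: Dark wooden corner block, 80 (along the dolly's length, its x) x 68 x 12 mm, fixed on the upturned dolly at one of the two corners beside the red handle. Origin at the centre of its underside, 18 mm above the bench; its top face is 12 mm higher (30 mm above the bench). x and z axes parallel to the dolly's.
- block_handle_b: Dark wooden corner block, 80 (along the dolly's length, its x) x 68 x 12 mm, fixed on the upturned dolly at the other corner beside the red handle. Origin at the centre of its underside, 18 mm above the bench; its top face is 12 mm higher (30 mm above the bench). x and z axes parallel to the dolly's.
- block_plain_a: Dark wooden corner block, 80 (along the dolly's length, its x) x 68 x 12 mm, fixed on the upturned dolly at one of the two corners of the end without a handle. Origin at the centre of its underside, 18 mm above the bench; its top face is 12 mm higher (30 mm above the bench). x and z axes parallel to the dolly's.
- block_plain_b: Dark wooden corner block, 80 (along the dolly's length, its x) x 68 x 12 mm, fixed on the upturned dolly at the other corner of the end without a handle. Origin at the centre of its underside, 18 mm above the bench; its top face is 12 mm higher (30 mm above the bench). x and z axes parallel to the dolly's.
- dolly: Upturned tool dolly, flat and fixed on the bench, turned any way: pale plywood deck 290 (x) x 215 (y) x 18 mm; low red bow handle out of one short end (+x, to x = 188, 15 mm high), black strip on the other; dark corner blocks centred at x = +-105, y = +-73.5 mm. Origin: centre of underside, x along its length to the handle, z up.
- odd_caster: Stray caster, not for this dolly: yellow wheel 54 mm across, lying on its side, dark fork, threaded stem; 90 mm long, 32 mm high. Origin: centre of underside, x along the stem. Stays where it is. (Also near the casters: a tin of screws, wood offcut, tape measure, all under 62 mm high.)
Things that resemble listed ones, but are neither listed nor needed, are in the scene too. What is shaped like the swivel_a but orange or pink is not meant.

How it is judged:
At the end, for the whole second after the job is handed in: Swivel casters on the two handle-end blocks, fixed casters on the other two, one each: plate centre within 10 mm of the block's, flat on it (height within 4 mm, tilt under 0.08 rad), rolling axis within 0.2 rad of the dolly's length either way round, at rest and let go ((((horizontal distance between swivel_a and block_handle_a below 0.01 m and z of swivel_a in the frame of block_handle_a between 0.008 and 0.016 m) and (horizontal distance between swivel_b and block_handle_b below 0.01 m and z of swivel_b in the frame of block_handle_b between 0.008 and 0.016 m)) or ((horizontal distance between swivel_a and block_handle_b below 0.01 m and z of swivel_a in the frame of block_handle_b between 0.008 and 0.016 m) and (horizontal distance between swivel_b and block_handle_a below 0.01 m and z of swivel_b in the frame of block_handle_a between 0.008 and 0.016 m))) and (((horizontal distance between rigid_a and block_plain_a below 0.01 m and z of rigid_a in the frame of block_plain_a between 0.008 and 0.016 m) and (horizontal distance between rigid_b and block_plain_b below 0.01 m and z of rigid_b in the frame of block_plain_b between 0.008 and 0.016 m)) or ((horizontal distance between rigid_a and block_plain_b below 0.01 m and z of rigid_a in the frame of block_plain_b between 0.008 and 0.016 m) and (horizontal distance between rigid_b and block_plain_a below 0.01 m and z of rigid_b in the frame of block_plain_a between 0.008 and 0.016 m))) and angle between each of swivel_a, swivel_b, rigid_a, rigid_b's own z axis and vertical below 0.08 rad and angle between the x axis of each of swivel_a, swivel_b, rigid_a, rigid_b and the x axis of dolly, either way round below 0.2 rad and linear speed of each of swivel_a, swivel_b, rigid_a, rigid_b below 0.02 m/s and contact force between the fingers and swivel_a below 0.1 N and contact force between the fingers and swivel_b below 0.1 N and contact force between the fingers and rigid_a below 0.1 N and contact force between the fingers and rigid_b below 0.1 N); the robot touches nothing.
It fails at once if the stray yellow-wheeled caster is moved more than 30 mm (distance of odd_caster from where it was at the start of the episode above 0.03 m).
It fails at once if a caster is dropped (moves faster than 0.6 m/s, out of the fingers) (contact force between the fingers and swivel_a below 0.02 N and linear speed of swivel_a above 0.6 m/s).
It fails at once if a caster is dropped (moves faster than 0.6 m/s, out of the fingers) (contact force between the fingers and swivel_b below 0.02 N and linear speed of swivel_b above 0.6 m/s).
It fails at once if a caster is dropped (moves faster than 0.6 m/s, out of the fingers) (contact force between the fingers and rigid_a below 0.02 N and linear speed of rigid_a above 0.6 m/s).
It fails at once if a caster is dropped (moves faster than 0.6 m/s, out of the fingers) (contact force between the fingers and rigid_b below 0.02 N and linear speed of rigid_b above 0.6 m/s).
It also fails if it takes over 115 s, if anything falls off the work surface, if the arm or the gripper's body presses on something with over 40 N, if the wrist force passes 120 N, or if a joint passes its speed limit or range.

## Working session

There is one attempt and no reset: what is moved stays moved. The work goes in short steps, Python scripts to look and compute and a shell command to move; the robot and the scene stay as the last step left them, time stands still between calls to the robot, and variables do not carry over. Pictures are saved under pics/ and viewed, and the job is handed in when it is done.

```bash
ls; mkdir -p pics; cat > h.py <<'E'
from station import env
import numpy as np, cv2
def grab(n,fn=None):
    f=env.grab_frame(n); 
    if fn: cv2.imwrite('pics/'+fn,f['pixels'])
    return f
def K(f):
    fl=210/np.tan(np.radians(f['vfov'])/2); return fl,f['cx'],f['cy']
def ray(f,uv,z):
    fl,cx,cy=K(f); P=np.array(f['pose']); uv=np.atleast_2d(uv).astype(float)
    d=np.c_[(uv[:,0]-cx)/fl,(uv[:,1]-cy)/fl,np.ones(len(uv))]@P[:3,:3].T
    o=P[:3,3]; return o+d*((z-o[2])/d[:,2])[:,None]
def proj(f,X):
    fl,cx,cy=K(f); P=np.array(f['pose']); c=(np.atleast_2d(X)-P[:3,3])@P[:3,:3]
    return np.c_[fl*c[:,0]/c[:,2]+cx,fl*c[:,1]/c[:,2]+cy]
E
python3 - <<'E'
from h import *
for n in ['side','top','wrist']:
    f=grab(n,n+'0.png'); print(n,f['vfov'],f['cx'],f['cy'],np.round(f['pose'],3))
print(env.read_state())
E
```

```text
pics
side 52.33474808511116 277.4915452405147 210.96932911195327 [[ 0.981 -0.102  0.165  0.324]
 [-0.193 -0.584  0.788 -0.834]
 [ 0.016 -0.805 -0.593  0.777]
 [ 0.     0.     0.     1.   ]]
top 54.19641633780876 272.2431731492378 207.55245957620104 [[ 0.021 -0.988  0.154  0.332]
 [-1.    -0.019  0.017  0.126]
 [-0.013 -0.154 -0.988  1.36 ]
 [ 0.     0.     0.     1.   ]]
wrist 58.892427191394155 279.9247627294726 208.08391593986468 [[ 0.41   0.878  0.249  0.185]
 [ 0.912 -0.394 -0.111  0.603]
 [ 0.     0.273 -0.962  0.385]
 [ 0.     0.     0.     1.   ]]
{'clock': 0.15, 'q': array([ 1.04340353e+00,  4.91439448e-01,  1.55926550e+00,  3.08778565e-05,
        1.09171750e+00, -1.05578683e-01]), 'dq': array([ 1.69024929e-03, -3.30387676e-03,  1.04784912e-05, -1.15337969e-03,
       -1.27730391e-05,  2.55273064e-04]), 'joint_efforts': array([ 1.23403595e-03, -6.12889409e+01, -2.58279777e+01,  6.92521292e-02,
        4.72562795e-02, -1.23706645e-04]), 'position': array([0.25574991, 0.57007304, 0.17969974]), 'tool_rot': array([-6.57645131e-01, -3.07169654e+00,  1.22520137e-03]), 'force': array([0.36997095, 0.4411874 , 0.46460595]), 'ft_torque': array([-0.02755654, -0.03665283,  0.06391984]), 'finger_gap': 0.09511783309460642}
```

View pics/side0.png

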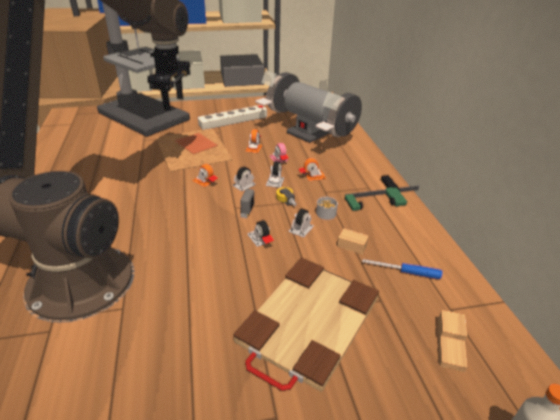

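View pics/top0.png

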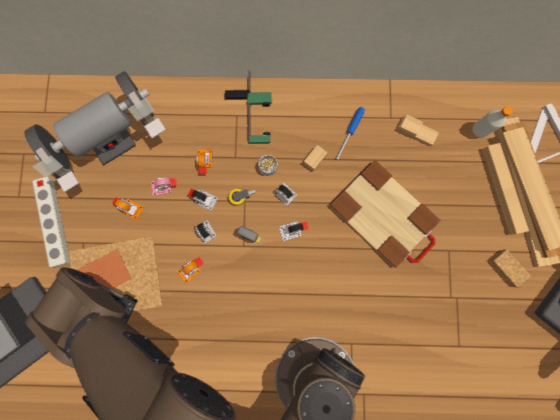

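View pics/wrist0.png

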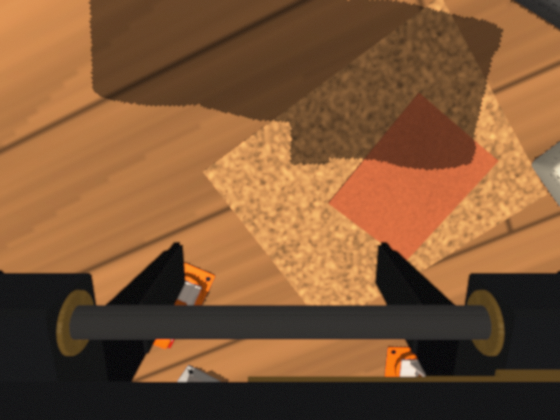

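The top view's caster-like candidates:
- **Light-grey plate with red pedal:** (203,198) and (293,230), the likely swivels.
- **Light-grey, no pedal:** (205,231) and (286,193), the likely fixed casters.
- **Orange lookalikes:** (205,160), (127,208) and (191,270).
- **Pink lookalike:** (163,186).
- **Stray yellow caster:** (238,197).
- **Clutter:** tape at (248,234), tin at (267,165), offcut at (315,158).

The dolly is at (385,215), with the handle at the lower right (422,250). I'll check this in a close crop.

```bash
python3 - <<'E'
import cv2
t=cv2.imread('pics/top0.png'); 
cv2.imwrite('pics/topcrop.png',cv2.resize(t[140:290,140:340],None,fx=4,fy=4,interpolation=cv2.INTER_CUBIC))
cv2.imwrite('pics/dolly.png',cv2.resize(t[150:280,320:450],None,fx=4,fy=4,interpolation=cv2.INTER_CUBIC))
s=cv2.imread('pics/side0.png'); 
cv2.imwrite('pics/sidecrop.png',cv2.resize(s[120:260,180:380],None,fx=4,fy=4,interpolation=cv2.INTER_CUBIC))
E
```

```text
(no output)
```

View pics/topcrop.png

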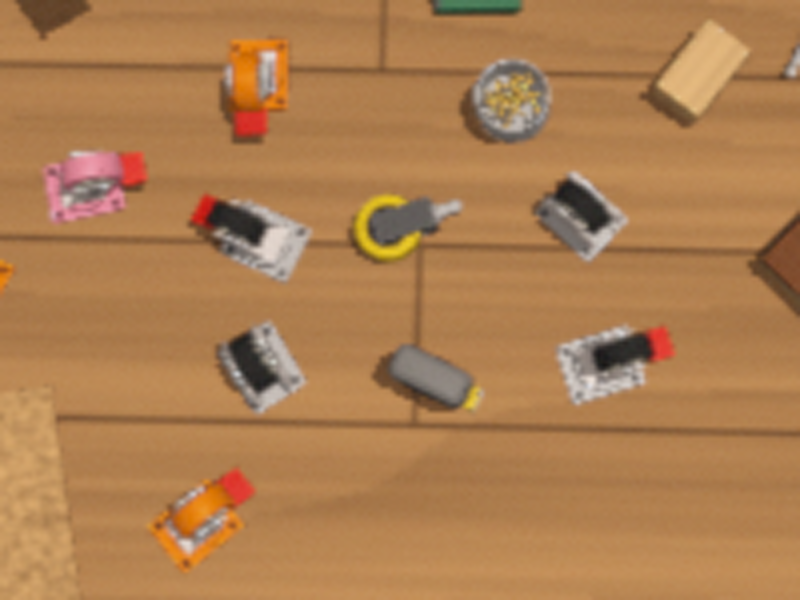

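View pics/sidecrop.png

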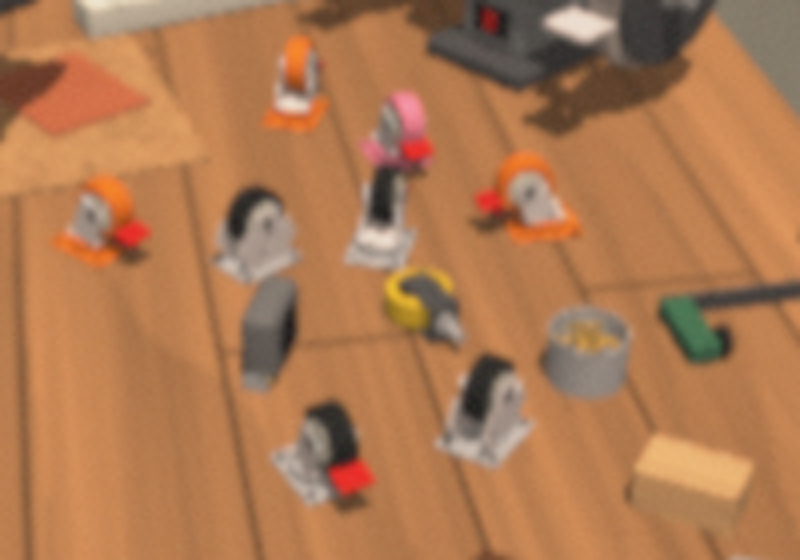

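View pics/dolly.png

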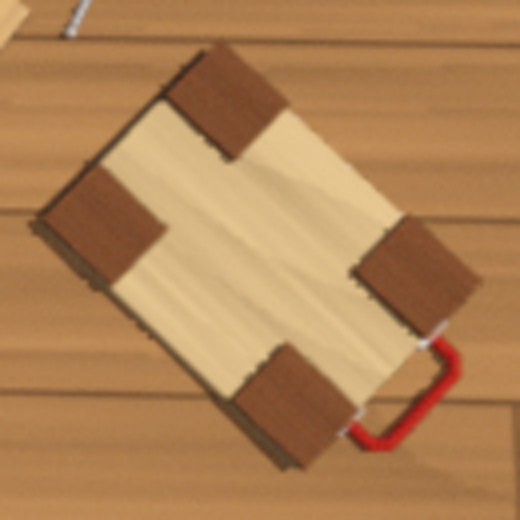

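The crop confirms it. The swivels (light-grey plate, dark wheel, red pedal) are at (203,198) and (293,230). The fixed casters are at (205,231) and (286,193). The handle end of the dolly is at the lower right. Next I'll measure.

```bash
python3 - <<'E'
from h import *
f=grab('top'); im=f['pixels']; hsv=cv2.cvtColor(im,cv2.COLOR_BGR2HSV)
# blocks: dark reddish brown
roi=np.zeros(im.shape[:2],np.uint8); roi[150:280,325:445]=1
def comps(m,amin):
    n,l,s,c=cv2.connectedComponentsWithStats(m.astype(np.uint8)); 
    return [(i,s[i,4],c[i],l==i) for i in range(1,n) if s[i,4]>=amin]
print(hsv[170+5,378],hsv[215,385],hsv[215,410],hsv[255,350])
m=(hsv[...,2]<150)&(hsv[...,2]>60)&(hsv[...,1]>110)&(roi>0)
m=cv2.morphologyEx(m.astype(np.uint8),cv2.MORPH_OPEN,np.ones((7,7)))
for i,a,c,l in comps(m,100):
    pts=np.argwhere(l)[:,::-1]; r=cv2.minAreaRect(pts.astype(np.int32)); print(a,c,r,ray(f,[r[0]],.03).round(4))
cv2.imwrite('pics/m.png',cv2.resize(m[150:280,320:450]*255,None,fx=4,fy=4))
for n,(u,v) in dict(sa=(203,198),sb=(293,230),ra=(205,231),rb=(286,193)).items():
    w=np.zeros_like(roi);cv2.circle(w,(u,v),20,1,-1)
    d=(hsv[...,2]<70)&(w>0)
    for i,a,c,l in comps(d,20):
        pts=np.argwhere(l)[:,::-1]; r=cv2.minAreaRect(pts.astype(np.int32)); bx=cv2.boxPoints(r); print(n,a,c.round(1),[np.round(x,1) for x in r],ray(f,[c],.055).round(3))
E
```

```text
[ 11 165 122] [ 19  98 211] [ 15 129 125] [ 15 140 178]
505 [375.02178218 174.33267327] ((375.0000305175781, 174.00003051757812), (25.45584487915039, 21.21320152282715), 45.0) [[ 0.6578 -0.1892  0.03  ]]
587 [343.52640545 206.24531516] ((343.2500305175781, 206.25001525878906), (26.16295051574707, 24.041629791259766), 45.0) [[ 0.5476 -0.0838  0.03  ]]
517 [423.30174081 218.83558994] ((423.50006103515625, 219.0000457763672), (26.16295051574707, 21.92030906677246), 45.0) [[ 0.5107 -0.3438  0.03  ]]
592 [391.81587838 252.28885135] ((391.75006103515625, 252.75003051757812), (26.162948608398438, 24.041629791259766), 45.0) [[ 0.3993 -0.2385  0.03  ]]
sa 73 [198.7 195. ] [array([198.7, 195. ]), array([13.1,  5.7]), np.float64(24.0)] [[0.572 0.387 0.055]]
sb 73 [294.9 227.7] [array([294.9, 227.8]), array([ 5.6, 13.5]), np.float64(74.1)] [[0.471 0.074 0.055]]
ra 74 [202.4 230.6] [array([202.4, 230.4]), array([13.7,  5.8]), np.float64(59.0)] [[0.456 0.37  0.055]]
rb 72 [285.2 190.7] [array([285.2, 190.8]), array([14.2,  5.5]), np.float64(41.6)] [[0.591 0.107 0.055]]
```

View pics/m.png

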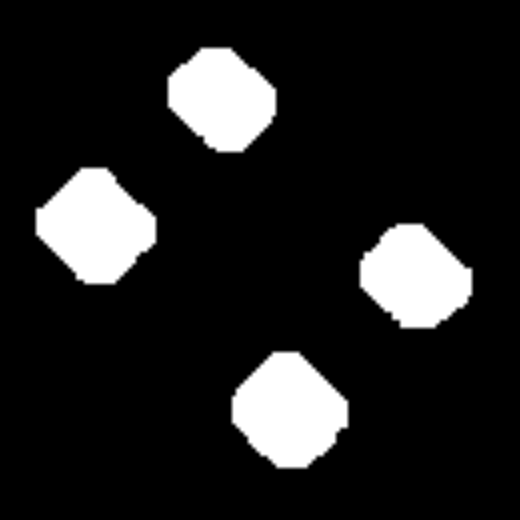

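```bash
cat >> h.py <<'E'
from scipy.spatial.transform import Rotation as R
def plan(p,jaw=None,st=None):
    """tool-frame shift mm and turn to reach world TCP p pointing down with jaw(y) axis at angle jaw (mod pi)"""
    st=st or env.read_state(); R0=R.from_rotvec(st['tool_rot']).as_matrix()
    sh=R0.T@(np.array(p)-st['position'])*1000
    out=[]
    if jaw is None: jaw=[np.arctan2(R0[1,1],R0[0,1])]
    else: jaw=[jaw,jaw+np.pi]
    for a in jaw:
        y=np.array([np.cos(a),np.sin(a),0]); z=np.array([0,0,-1.]); x=np.cross(y,z)
        rv=R.from_matrix(R0.T@np.c_[x,y,z]).as_rotvec(); out.append(rv)
    print('shift',sh.round(1),'turns',[o.round(3) for o in out],'q5',st['q'][5].round(3),'steps',np.linalg.norm(sh)/41.7)
E
python3 - <<'E'
from h import *
st=env.read_state(); print(R.from_rotvec(st['tool_rot']).as_matrix().round(3)); plan([.583,.2,.3])
E
```

```text
[[-0.912  0.409 -0.   ]
 [ 0.409  0.912 -0.   ]
 [ 0.    -0.001 -1.   ]]
shift [-450.1 -203.8 -120.1] turns [array([-0.001, -0.   , -0.   ])] q5 -0.106 steps 12.192941551702326
```

```bash
python3 -m pendant '0 0 -40 0 0 0 95; -20 -8 -80 0 0 0 95; -50 -20 -105 0 0 0 95; -85 -36 -120 0 0 0 95; -122 -53 -120 0 0 0 95; -159 -70 -120 0 0 0 95; -196 -87 -120 0 0 0 95; -233 -104 -120 0 0 0 95'; python3 -m pendant '-37 -17 0 0 0 0 95; -74 -34 0 0 0 0 95; -111 -51 0 0 0 0 95; -148 -68 0 0 0 0 95; -185 -85 0 0 0 0 95; -217 -100 0 0 0 0 95; -217 -100 0 0 0 0 95; -217 -100 0 0 0 0 95'
python3 - <<'E'
from h import *
f=grab('wrist','w1.png'); print(f['pose'].round(3)); print(env.read_state()['dq'].round(3))
for p in [[.572,.387,.055],[.471,.074,.055],[.456,.37,.055],[.591,.107,.055]]: print(proj(f,p).round())
E
```

```text
clock: 0.87
position: [0.4267, 0.3782, 0.3003]
tool_rot: [0.657, 3.072, 0.0]
force: [0.2, 0.6, 0.3]
finger_gap: 0.0948
clock: 1.53
position: [0.5837, 0.1983, 0.2995]
tool_rot: [-0.662, -3.07, 0.001]
force: [-0.3, -0.2, -0.6]
finger_gap: 0.095
[[ 0.412  0.877  0.248  0.513]
 [ 0.911 -0.397 -0.111  0.231]
 [ 0.001  0.272 -0.962  0.505]
 [ 0.     0.     0.     1.   ]]
[ 0.033 -0.015  0.008  0.001  0.001  0.002]
[[423.  94.]]
[[144. 126.]]
[[375.  -2.]]
[[215. 204.]]
```

View pics/w1.png

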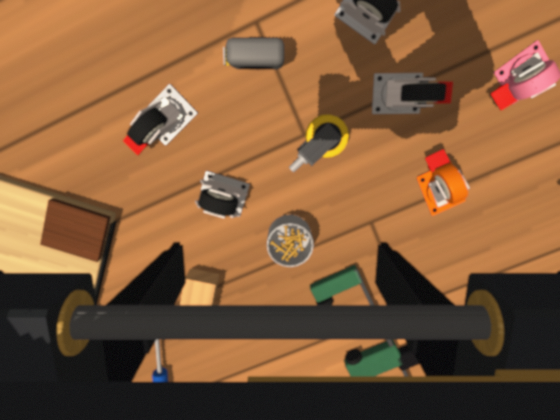

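The wrist view shows swivel_b at (160,120), one fixed caster at (223,195), swivel_a at (410,93), and the other fixed caster cut off at (368,12). I'll zoom in to measure the plates.

```bash
python3 - <<'E'
import cv2
t=cv2.imread('pics/w1.png')
a=[t[75:175,110:210],t[150:250,175:275],t[45:145,365:465]]
import numpy as np
b=np.hstack([cv2.resize(x,None,fx=2.6,fy=2.6,interpolation=cv2.INTER_CUBIC) for x in a]); cv2.imwrite('pics/z1.png',b); print(b.shape)
E
```

```text
(260, 780, 3)
```

View pics/z1.png

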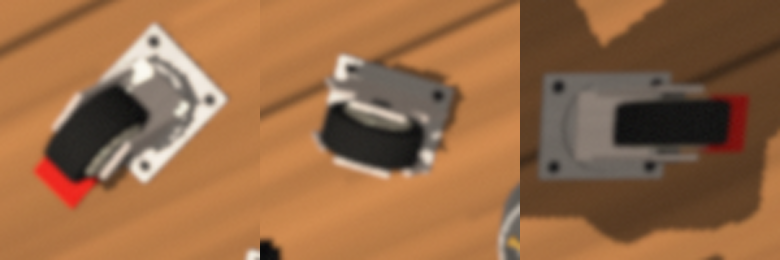

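```bash
python3 - <<'E'
from h import *
f=grab('wrist')
def pl(c): return ray(f,c,.003)[:,:2]
c=pl([(169.6,84.2),(197.7,112.7),(166.5,145.4)])
print('sb',c.round(4),np.linalg.norm(c[0]-c[1]),np.linalg.norm(c[1]-c[2]))
ctr=(c[0]+c[2])/2; d=c[2]-c[1]; print(ctr.round(4),np.degrees(np.arctan2(d[1],d[0])), 'edge', np.degrees(np.arctan2(*(c[0]-c[1])[::-1])))
c=pl([(373.8,73.1),(372.7,113.5),(419.6,113.5),(422.7,73.8)])
print('sa',c.round(4),[np.linalg.norm(c[i]-c[(i+1)%4]).round(4) for i in range(4)])
ctr=c.mean(0);d=c[2]-c[1]; e=c[3]-c[0];print(ctr.round(4),np.degrees(np.arctan2(d[1],d[0])),np.degrees(np.arctan2(e[1],e[0])))
c=pl([(206.5,171.2),(251.2,183.8),(242.3,216.2)])
print('rb',c.round(4),np.linalg.norm(c[0]-c[1]),np.linalg.norm(c[1]-c[2]))
ctr=(c[0]+c[2])/2; d=c[1]-c[0]; print(ctr.round(4),np.degrees(np.arctan2(d[1],d[0])))
# wheels/cheeks: dark masks
im=f['pixels'];hsv=cv2.cvtColor(im,cv2.COLOR_BGR2HSV)
for n,(u,v,th) in dict(sb=(150,127,60),rb=(219,203,60),sa=(424,93,35)).items():
    w=np.zeros(im.shape[:2],np.uint8);cv2.circle(w,(u,v),28,1,-1)
    m=((hsv[...,2]<th)&(w>0)).astype(np.uint8); m=cv2.morphologyEx(m,cv2.MORPH_OPEN,np.ones((5,5)))
    k,l,s,ce=cv2.connectedComponentsWithStats(m); i=1+np.argmax(s[1:,4])
    r=cv2.minAreaRect(np.argwhere(l==i)[:,::-1].astype(np.int32)); bx=cv2.boxPoints(r)
    e=[bx[1]-bx[0],bx[2]-bx[1]]; e=max(e,key=np.linalg.norm); q=ray(f,[r[0],np.array(r[0])+e],.058)[:,:2]
    print(n,s[i],r,q[0].round(4),'ang',np.degrees(np.arctan2(*(q[1]-q[0])[::-1])))
E
```

```text
sb [[0.4333 0.1134]
 [0.4794 0.1298]
 [0.4999 0.072 ]] 0.04896462821079849 0.06128708928677202
[0.4666 0.0927] -70.51797382712049 edge -160.5199275554012
sa [[0.5282 0.3566]
 [0.5744 0.3379]
 [0.5996 0.3939]
 [0.5545 0.4131]] [np.float64(0.0498), np.float64(0.0614), np.float64(0.049), np.float64(0.0623)]
[0.5642 0.3754] 65.73001562851485 64.96366981582477
rb [[0.5529 0.1047]
 [0.5938 0.1527]
 [0.6307 0.1212]] 0.06305371887562843 0.04854178873074242
[0.5918 0.113 ] 49.5809574903485
sb [129 110  37  34 645] ((145.7728729248047, 125.58879852294922), (20.013450622558594, 38.977012634277344), 48.990909576416016) [0.471  0.0786] ang 103.86751443060383
rb [199 192  38  23 538] ((217.19296264648438, 204.15145874023438), (37.29666519165039, 17.71430778503418), 14.931416511535645) [0.5908 0.1118] ang 50.08161447639925
sa [402  86  42  15 611] ((422.5, 93.0), (14.0, 41.0), 90.0) [0.5697 0.3865] ang 65.73297258324735
```

Sizes check out (plates measured at 49 x 61.5 mm):

| Caster | Position (m) | Heading |
|---|---|---|
| swivel_b | (0.4666, 0.0927) | −70.5° |
| swivel_a | (0.5642, 0.3754) | 65.4° |
| fixed caster (rb) | (0.5918, 0.113) | 49.8° |

I'll go to swivel_b first.

```bash
python3 - <<'E'
from h import *
plan([.4716,.0786,.12],np.radians(19.5))
E
```

```text
shift [  51.2 -156.4  180. ] turns [array([-0.   , -0.001,  0.809]), array([ 1.000e-03, -0.000e+00, -2.333e+00])] q5 -0.925 steps 5.8483551851652855
```

```bash
python3 -m pendant '7 -22 26 0 0 0.115 95; 15 -45 51 0 0 0.23 95; 22 -67 77 0 0 0.345 95; 30 -90 103 0 0 0.46 95; 37 -112 129 0 0 0.575 95; 44 -135 154 0 0 0.69 95; 51 -156 180 0 0 0.809 95; 51 -156 180 0 0 0.809 95'; python3 - <<'E'
from h import *
plan([.4716,.0786,.024],np.radians(19.5))
E
```

```text
clock: 2.3
position: [0.4675, 0.0778, 0.1169]
tool_rot: [-1.818, -2.555, 0.007]
force: [0.1, -0.0, -0.1]
finger_gap: 0.095
shift [-0.8  4.7 92.9] turns [array([-0.007, -0.002, -0.006]), array([-3.000e-03,  1.100e-02,  3.135e+00])] q5 -0.308 steps 2.2309428663587987
```

```bash
python3 -m pendant '0 0 0 0 0 0 95; 0 0 15 0 0 0 95; 0 0 30 0 0 0 95; 0 0 30 0 0 0 95'; python3 - <<'E'
from h import *
plan([.4716,.0786,.024],np.radians(19.5)); grab('side','s1.png')
f=cv2.imread('pics/s1.png'); cv2.imwrite('pics/s1c.png',cv2.resize(f[120:300,180:380],None,fx=3,fy=3,interpolation=cv2.INTER_CUBIC))
E
```

```text
clock: 2.63
position: [0.4727, 0.0796, 0.0896]
tool_rot: [-1.809, -2.568, 0.0]
force: [0.4, -0.2, 0.7]
finger_gap: 0.0951
shift [-0.6 -1.3 65.6] turns [array([-0.   , -0.   ,  0.003]), array([ 0.000e+00, -1.000e-03, -3.138e+00])] q5 -0.315 steps 1.5723564916867672
```

View pics/s1c.png

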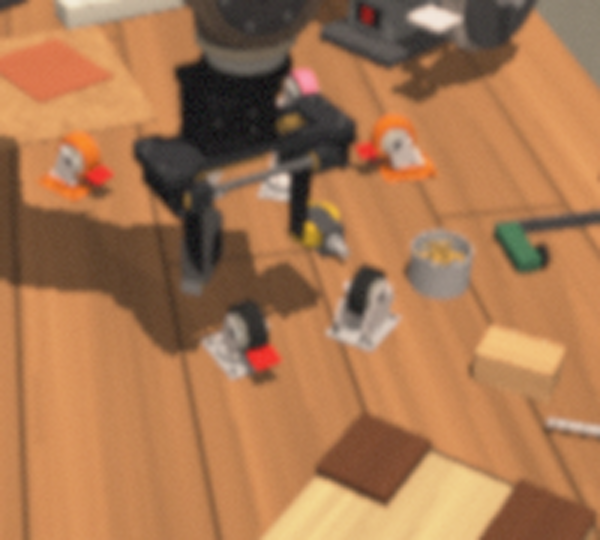

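```bash
python3 - <<'E'
from h import *
f=grab('side'); st=env.read_state(); p=st['position']; j=R.from_rotvec(st['tool_rot']).as_matrix()[:,1]
for X in [p,p+j*.0475,p-j*.0475,p+j*.0595,p-j*.0595,[.4716,.0786,.043],[.4726,.0757,.068],[.4666,.0927,.003]]:
    print(((proj(f,X)-[180,120])*3).round())
E
```

```text
[[247. 277.]]
[[292. 261.]]
[[200. 292.]]
[[303. 257.]]
[[187. 297.]]
[[245. 319.]]
[[247. 299.]]
[[238. 344.]]
```

The projections agree: wheel top predicted at (247,299) and seen at about (250,303), and the left fingertip matches too. Descending and gripping.

```bash
python3 -m pendant '-1 -1 20 0 0 0 95; -1 -1 40 0 0 0 95; -1 -1 55 0 0 0 95; -1 -1 65 0 0 0 95; -1 -1 65 0 0 0 95; -1 -1 65 0 0 0 25; -1 -1 65 0 0 0 25; -1 -1 65 0 0 0 25' 35;  python3 -m pendant '0 0 0 0 0 0 25; 0 0 0 0 0 0 25; 0 0 0 0 0 0 25; 0 0 0 0 0 0 25' 35
```

```text
clock: 3.4
position: [0.4726, 0.0774, 0.0262]
tool_rot: [1.812, 2.564, 0.002]
force: [0.1, -0.2, 0.1]
finger_gap: 0.0804
clock: 3.73
position: [0.472, 0.0772, 0.0253]
tool_rot: [1.813, 2.565, 0.0]
force: [0.1, 0.3, 0.5]
finger_gap: 0.0535
```

```bash
python3 -m pendant '0 0 0 0 0 0 25; 0 0 0 0 0 0 25; 0 0 0 0 0 0 25; 0 0 0 0 0 0 25; 0 0 0 0 0 0 25' 35
```

```text
clock: 4.15
position: [0.4719, 0.0772, 0.0251]
tool_rot: [-1.814, -2.565, -0.0]
force: [0.3, -0.0, 0.2]
finger_gap: 0.0258
```

The gap is 25.8 mm, below the 32 mm across the cheeks, so I'll look before doing anything else.

```bash
python3 - <<'E'
from h import *
print(env.read_state()['finger_gap'])
a=grab('side')['pixels'];t=grab('top')['pixels']
w=grab('wrist','w2.png')
o=np.hstack([cv2.resize(a[180:280,210:310],None,fx=4,fy=4,interpolation=cv2.INTER_CUBIC),cv2.resize(t[180:280,240:340],None,fx=4,fy=4,interpolation=cv2.INTER_CUBIC)]); cv2.imwrite('pics/z2.png',o)
E
```

```text
0.02575525733353652
```

View pics/z2.png

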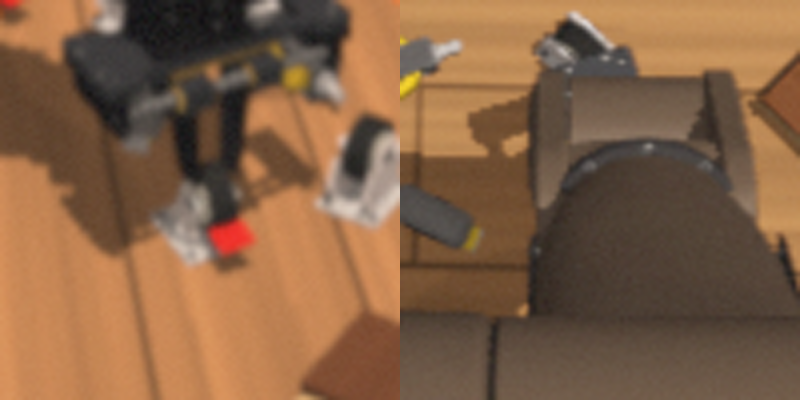

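View pics/w2.png

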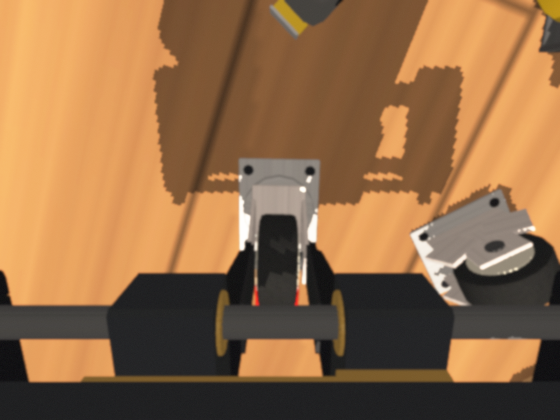

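```bash
python3 -m pendant '0 0 0 0 0 0 5; 0 0 0 0 0 0 5; 0 0 0 0 0 0 5; 0 0 0 0 0 0 5' 40
```

```text
clock: 4.63
position: [0.4718, 0.0772, 0.0251]
tool_rot: [-1.813, -2.565, 0.0]
force: [-0.5, 0.3, 0.8]
finger_gap: 0.0196
```

```bash
python3 - <<'E'
from h import *
f=grab('wrist','w3.png'); st=env.read_state()
c=ray(f,[(240,160),(320,160)],.003); print(c.round(4)); m=c.mean(0)
x=R.from_rotvec(st['tool_rot']).as_matrix()[:,0]; print('x',x.round(3)); print('dist back edge->TCP along x',(st['position']-m)@x, 'along y',(st['position']-m)@R.from_rotvec(st['tool_rot']).as_matrix()[:,1]); print(st['finger_gap'],st['force'])
cv2.imwrite('pics/z3.png',cv2.resize(f['pixels'][140:340,180:380],None,fx=3,fy=3,interpolation=cv2.INTER_CUBIC))
E
```

```text
[[0.4337 0.1112 0.003 ]
 [0.4799 0.1275 0.003 ]]
x [-0.333  0.943  0.   ]
dist back edge->TCP along x -0.04474365167506881 along y 4.2429028368514314e-05
0.01932202581839513 [-0.51648749 -0.2216048  -1.1813218 ]
```

View pics/z3.png

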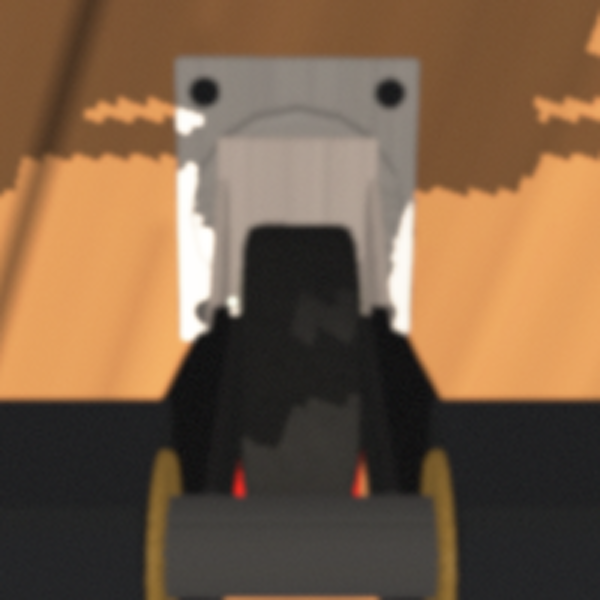

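The TCP is at x=+13.7 mm on the caster and centred in y, with the fingers against the cheeks. I'll test it with a small lift.

```bash
python3 -m pendant '0 0 0 0 0 0 5; 0 0 0 0 0 0 5; 0 0 -3 0 0 0 5; 0 0 -6 0 0 0 5; 0 0 -10 0 0 0 5; 0 0 -10 0 0 0 5; 0 0 -10 0 0 0 5' 40; python3 - <<'E'
from h import *
f=grab('wrist'); a=grab('side')['pixels']
print(env.read_state()['finger_gap'],env.read_state()['force'])
o=np.hstack([cv2.resize(f['pixels'][140:340,180:380],None,fx=2,fy=2,interpolation=cv2.INTER_CUBIC),cv2.resize(a[180:280,210:310],None,fx=4,fy=4,interpolation=cv2.INTER_CUBIC)])
cv2.imwrite('pics/z4.png',o)
E
```

```text
clock: 5.27
position: [0.4721, 0.0772, 0.0355]
tool_rot: [1.813, 2.565, 0.001]
force: [0.1, -0.7, -1.9]
finger_gap: 0.0196
0.019234813487448574 [-0.25347126 -0.00367677 -1.07222361]
```

View pics/z4.png

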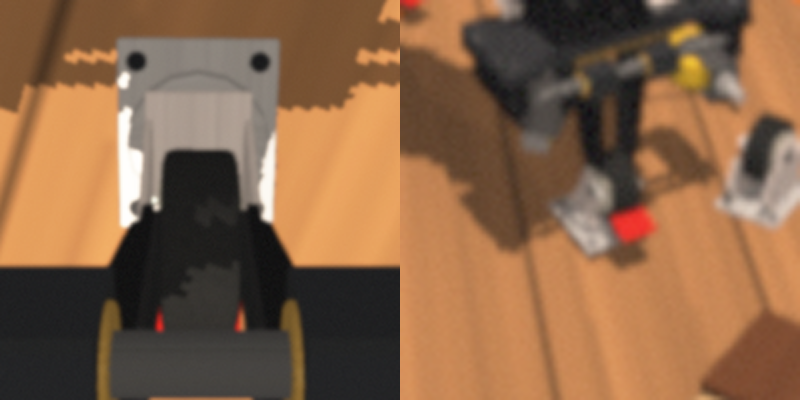

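The caster lifts with the gripper (the plate looks the same in the wrist view), and the underside offset is TCP z − 25 mm. I'll carry it up and over the dolly while turning, then measure the blocks from there.

```bash
python3 - <<'E'
from h import *
plan([.45,-.295,.33],np.radians(-43.7))
E
```

```text
shift [-343.6 -144.7 -294.9] turns [array([ 0.   , -0.   ,  1.103]), array([ 0.   ,  0.   , -2.039])] q5 -0.316 steps 11.398430324674434
```

```bash
python3 -m pendant '0 0 -20 0 0 0 5; 0 0 -50 0 0 0 5; -15 -6 -80 0 0 0.07 5; -40 -17 -110 0 0 0.15 5; -65 -27 -140 0 0 0.24 5; -92 -39 -165 0 0 0.34 5; -121 -51 -188 0 0 0.44 5; -150 -63 -210 0 0 0.55 5' 40; python3 - <<'E'
from h import *
plan([.45,-.295,.33],np.radians(-43.7))
E
```

```text
clock: 6.03
position: [0.462, -0.0865, 0.2466]
tool_rot: [2.446, 1.971, 0.001]
force: [1.2, 0.7, -2.0]
finger_gap: 0.0195
shift [-206.3   32.7  -83.4] turns [array([ 0.001, -0.   ,  0.548]), array([ 0.000e+00,  1.000e-03, -2.593e+00])] q5 -0.111 steps 5.3932706028186255
```

```bash
python3 -m pendant '-29 5 -12 0 0 0.08 5; -58 10 -24 0 0 0.16 5; -87 14 -36 0 0 0.24 5; -116 19 -48 0 0 0.32 5; -145 24 -60 0 0 0.4 5; -174 28 -72 0 0 0.48 5; -203 32 -83 0 0 0.55 5; -203 32 -83 0 0 0.55 5' 40;  python3 -m pendant '0 0 0 0 0 0 5;0 0 0 0 0 0 5' ; python3 - <<'E'
from h import *
f=grab('wrist','w5.png'); print(f['pose'].round(3).tolist())
E
```

```text
clock: 6.7
position: [0.4514, -0.2949, 0.3293]
tool_rot: [2.889, 1.227, 0.001]
force: [-0.0, 1.1, -2.3]
finger_gap: 0.0195
clock: 6.87
position: [0.4512, -0.29, 0.3274]
tool_rot: [-2.885, -1.239, 0.001]
force: [0.3, -0.2, -2.3]
finger_gap: 0.0196
[[0.725, -0.663, -0.188, 0.503], [-0.689, -0.698, -0.195, -0.233], [-0.002, 0.271, -0.963, 0.532], [0.0, 0.0, 0.0, 1.0]]
```

View pics/w5.png

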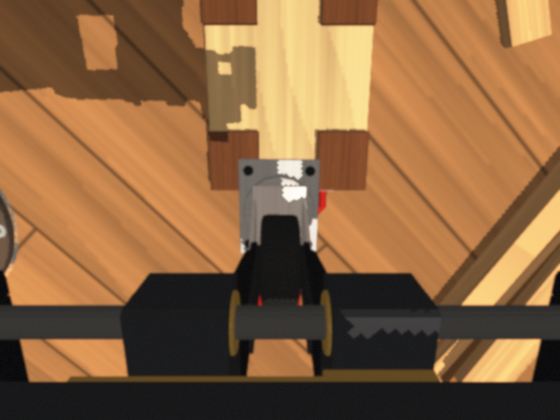

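The dolly lies nearly square in this view: handle blocks at about (234,160) and (342,160), plain blocks at the top near rows 0–24. Zooming in for the corners.

```bash
python3 - <<'E'
import cv2
t=cv2.imread('pics/w5.png')
cv2.imwrite('pics/z5.png',cv2.resize(t[0:200,190:390],None,fx=3,fy=3,interpolation=cv2.INTER_CUBIC))
E
```

```text
(no output)
```

View pics/z5.png

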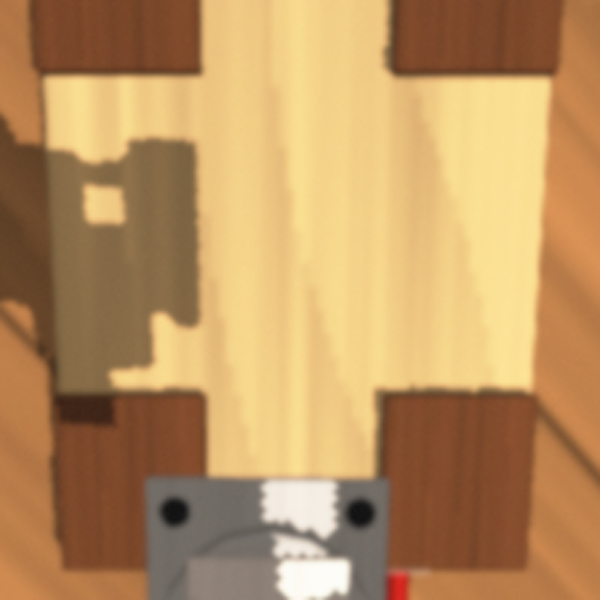

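```bash
python3 - <<'E'
from h import *
f=grab('wrist')
# dolly-frame coords of block-top corners: handle x 65..145, plain -65..-145 ; y inner 39.5 outer 107.5
# image: right side of image vs dolly y: determined by fit
obs={(65,-107.5):(55,393),(65,-39.5):(204,393),(145,-107.5):(64,570),(65,39.5):(382,391),(65,107.5):(536,391),(145,107.5):(527,570),
(-65,-107.5):(40,70),(-65,-39.5):(199,69),(-65,39.5):(393,69),(-65,107.5):(555,70)}
for s in (1,-1):
    D=np.array([(a,s*b) for a,b in obs])/1000; W=ray(f,np.array(list(obs.values()))/3+[190,0],.03)[:,:2]
    A=np.zeros((20,4));b=np.zeros(20)
    Dc,Wc=D-D.mean(0),W-W.mean(0)
    th=np.arctan2((Dc[:,0]*Wc[:,1]-Dc[:,1]*Wc[:,0]).sum(),(Dc*Wc).sum())
    Rm=np.array([[np.cos(th),-np.sin(th)],[np.sin(th),np.cos(th)]])
    t=W.mean(0)-Rm@D.mean(0); res=(W-(D@Rm.T+t))*1000
    if np.abs(res).max()<20:
        print(s,'th',np.degrees(th),'c',t.round(4)); print(res.round(1).tolist())
        for X in [(105,73.5),(105,-73.5),(-105,73.5),(-105,-73.5)]: print(X,(Rm@(np.array(X)/1000)+t).round(4))
# held plate: corners approx (147,478),(388,478) zoomed
st=env.read_state(); print(st['position'].round(4))
E
```

```text
1 th -133.3885451716953 c [ 0.5316 -0.2181]
[[0.9, -1.0], [-0.7, 0.4], [0.7, -1.0], [-0.4, 1.1], [-0.5, 1.0], [-0.5, -0.3], [1.7, -1.5], [-0.1, 0.6], [0.2, 0.0], [-1.3, 0.7]]
(105, 73.5) [ 0.5129 -0.3449]
(105, -73.5) [ 0.4061 -0.2439]
(-105, 73.5) [ 0.6571 -0.1923]
(-105, -73.5) [ 0.5503 -0.0913]
[ 0.4514 -0.2894  0.3277]
```

The block-corner fit leaves about 1 mm residuals: dolly angle −133.4°, centre (0.5316, −0.2181). I'll place this caster at (0.5129, −0.3449), which puts the TCP at (0.5035, −0.3549).

```bash
python3 - <<'E'
from h import *
plan([.5035,-.3549,.09],np.radians(-43.39))
E
```

```text
shift [-11.8  83.1 237.6] turns [array([-0.001, -0.   , -0.001]), array([-0.00e+00,  2.00e-03,  3.14e+00])] q5 0.065 steps 6.042134361773451
```

```bash
python3 -m pendant '-2 12 34 0 0 0 5; -4 24 68 0 0 0 5; -6 36 102 0 0 0 5; -8 48 136 0 0 0 5; -10 60 172 0 0 0 5; -12 74 205 0 0 0 5; -12 83 237 0 0 0 5; -12 83 237 0 0 0 5' 40;  python3 -m pendant '0 0 0 0 0 0 5;0 0 0 0 0 0 5' ; python3 - <<'E'
from h import *
plan([.5035,-.3549,.056],np.radians(-43.39))
f=grab('wrist','w6.png')
E
```

```text
clock: 7.63
position: [0.5022, -0.3544, 0.0849]
tool_rot: [-2.879, -1.238, 0.006]
force: [-0.4, 1.2, -1.9]
finger_gap: 0.0197
clock: 7.8
position: [0.5039, -0.3559, 0.0926]
tool_rot: [2.885, 1.24, 0.001]
force: [-0.5, -1.4, -1.2]
finger_gap: 0.0196
shift [ 0.4 -1.  36.6] turns [array([ 0.001, -0.   , -0.002]), array([-0.00e+00, -2.00e-03,  3.14e+00])] q5 0.037 steps 0.8792156498217424
```

View pics/w6.png

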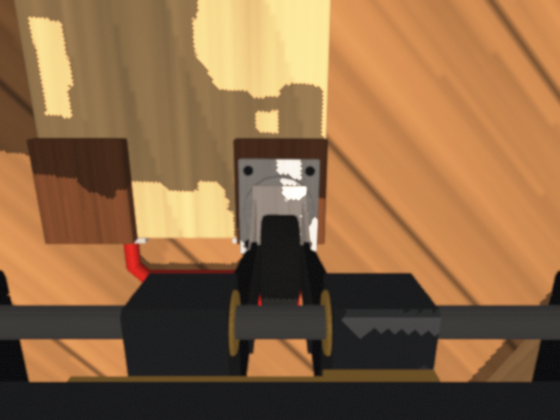

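```bash
cat >> h.py <<'E'
def rel(f,plate,block,zp,back=True,zb=.03,s=1):
    """plate: px of 2 visible end-edge corners at height zp; block: px of 2 same-end corners; offset along edge dir & perpendicular (mm)"""
    p=ray(f,plate,zp)[:,:2]; b=ray(f,block,zb)[:,:2]
    e=b[1]-b[0]; w=np.linalg.norm(e); e/=w; n=np.array([-e[1],e[0]]); d=p.mean(0)-b.mean(0)
    pe=p[1]-p[0]
    print('blockw',round(w*1e3,1),'platew',round(np.linalg.norm(pe)*1e3,1),'lateral',round(d@e*1e3,1),'long (want |9|)',round(d@n*1e3,1),'ang',round(np.degrees(np.arctan2(pe@n,pe@e)),2),'e',e.round(3),'n',n.round(3))
E
python3 - <<'E'
from h import *
f=grab('wrist'); im=f['pixels']
cv2.imwrite('pics/z6.png',cv2.resize(im[125:265,215:345],None,fx=4,fy=4,interpolation=cv2.INTER_CUBIC))
rel(f,[(239.5,159.5),(320.5,159.5)],[(235,139),(327,139)],.0705)
E
```

```text
blockw 65.5 platew 49.7 lateral -0.8 long (want |9|) -8.7 ang -0.01 e [ 0.725 -0.689] n [0.689 0.725]
```

View pics/z6.png

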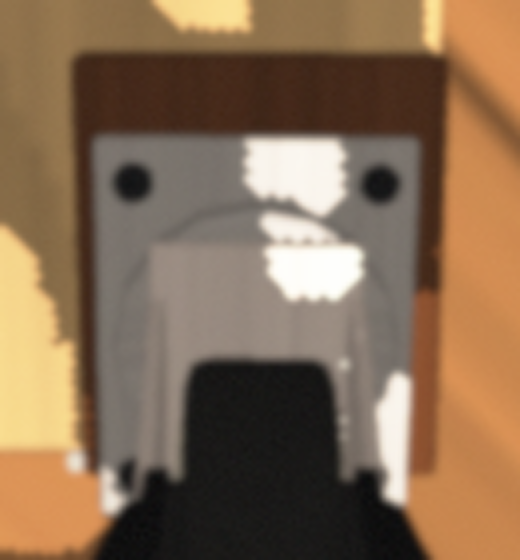

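Aligned: 0.8 mm off laterally, and 8.7 mm from the block edge along its length against the ideal 9. Lowering it.

```bash
python3 -m pendant '0 -1 10 0 0 0 5; 0 -1 20 0 0 0 5; 0 -1 29 0 0 0 5; 0 -1 33 0 0 0 5; 0 -1 35 0 0 0 5; 0 -1 36 0 0 0 5; 0 -1 36 0 0 0 5; 0 -1 36 0 0 0 5' 40
```

```text
clock: 8.57
position: [0.5027, -0.3557, 0.0552]
tool_rot: [-2.887, -1.239, -0.0]
force: [-1.6, 0.5, -0.2]
finger_gap: 0.0196
```

```bash
python3 -m pendant '0 0 1 0 0 0 5; 0 0 1 0 0 0 5; 0 0 1 0 0 0 5';  python3 -m pendant '0 0 0 0 0 0 24; 0 0 0 0 0 0 30; 0 0 0 0 0 0 40; 0 0 0 0 0 0 50; 0 0 0 0 0 0 60; 0 0 0 0 0 0 60; 0 0 0 0 0 0 60; 0 0 0 0 0 0 60'
```

```text
clock: 8.82
position: [0.5026, -0.3557, 0.0551]
tool_rot: [2.887, 1.239, 0.0]
force: [-4.0, 2.5, 9.5]
finger_gap: 0.0194
clock: 9.48
position: [0.5027, -0.3557, 0.0541]
tool_rot: [-2.887, -1.239, -0.0]
force: [0.4, 0.6, 0.0]
finger_gap: 0.0587
```

```bash
python3 -m pendant '0 0 -20 0 0 0 60; 0 0 -55 0 0 0 60; -10 0 -95 0 0 0 60; -25 0 -130 0 0 0 70; -40 0 -165 0 0 0 80; -60 0 -190 0 0 0 90; -60 0 -190 0 0 0 95; -60 0 -190 0 0 0 95'; python3 - <<'E'
from h import *
f=grab('wrist','w7.png')
plan([.564,.375,.12],np.radians(65.4+90))
E
```

```text
clock: 10.15
position: [0.4611, -0.3999, 0.2453]
tool_rot: [2.886, 1.236, 0.002]
force: [0.4, 0.2, -1.0]
finger_gap: 0.0879
shift [ 631.6 -459.1  124. ] turns [array([-0.  ,  0.  ,  2.81]), array([-0.   , -0.   , -0.331])] q5 -0.061 steps 18.958407594873897
```

View pics/w7.png

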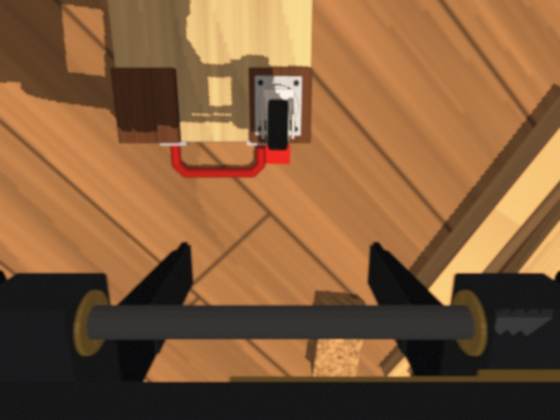

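The first swivel sits centred on its block (plate at 254–302, block at 249–312). Next is swivel_a at (0.5642, 0.3754).

```bash
python3 - <<'E'
from h import *
f=cv2.imread('pics/w7.png'); F=grab('wrist')
rel(F,[(254.5,76),(302,76)],[(249,67.5),(312,67.5)],.033)
plan([.5704,.3890,.15],np.radians(65.4+90))
E
python3 -m pendant '33 -24 0 0 0 0 95; 66 -48 0 0 0 0 95; 99 -72 0 0 0 -0.04 95; 132 -97 0 0 0 -0.08 95; 165 -121 0 0 0 -0.12 95; 198 -145 0 0 0 -0.16 95; 231 -169 0 0 0 -0.2 95; 264 -193 0 0 0 -0.24 95'; python3 -m pendant '33 -24 12 0 0 -0.02 95'; python3 - <<'E'
from h import *
plan([.5704,.3890,.15],np.radians(65.4+90))
E
```

```text
blockw 66.6 platew 50.1 lateral -2.4 long (want |9|) -8.7 ang 0.0 e [ 0.724 -0.69 ] n [0.69  0.724]
shift [ 646.  -463.3   94. ] turns [array([-1.000e-03,  2.000e-03,  2.811e+00]), array([-0.002, -0.001, -0.331])] q5 -0.061 steps 19.196719087578067
clock: 10.92
position: [0.5028, -0.0721, 0.2428]
tool_rot: [-2.714, -1.578, 0.002]
force: [0.5, -1.0, 0.2]
finger_gap: 0.0953
clock: 11.0
position: [0.5, -0.0325, 0.2323]
tool_rot: [2.699, 1.607, 0.002]
force: [0.4, 0.1, -0.7]
finger_gap: 0.0953
shift [ 404.  -139.1   82.4] turns [array([-1.000e-03, -1.000e-03,  3.074e+00]), array([ 0.001, -0.001, -0.067])] q5 0.3 steps 10.435919583482844
```

```bash
python3 -m pendant '37 -9 0 0 0 -0.01 95; 74 -18 0 0 0 -0.02 95; 110 -24 -5 0 0 -0.03 95; 145 -30 -10 0 0 -0.04 95; 175 -36 -15 0 0 -0.05 95; 190 -40 -15 0 0 -0.05 95; 190 -40 -15 0 0 -0.05 95;190 -40 -15 0 0 -0.05 95'; python3 - <<'E'
from h import *
f=grab('wrist','w8.png')
for p in [[.5642,.3754,.003],[.456,.37,.055]]: print(proj(f,p).round())
plan([.5704,.3890,.15],np.radians(65.4+90))
E
```

```text
clock: 11.67
position: [0.5542, 0.1518, 0.2457]
tool_rot: [-2.658, -1.672, 0.004]
force: [-0.6, -0.7, -0.4]
finger_gap: 0.0954
[[199. -22.]]
[[93. 21.]]
shift [221.7 -88.6  95.9] turns [array([2.000e-03, 3.000e-03, 3.122e+00]), array([-0.002,  0.001, -0.02 ])] q5 0.6 steps 6.169480370272418
```

View pics/w8.png

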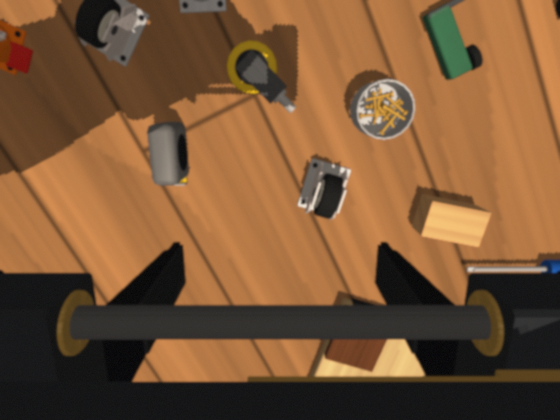

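```bash
python3 -m pendant '20 -25 0 0 0 -0.01 95; 45 -45 -10 0 0 -0.02 95; 65 -65 -20 0 0 -0.02 95; 70 -75 -30 0 0 -0.02 95; 70 -75 -30 0 0 -0.02 95;70 -75 -30 0 0 -0.02 95'; python3 - <<'E'
from h import *
f=grab('wrist','w9.png')
plan([.5704,.3890,.15],np.radians(65.4+90))
o=f['pixels'][0:200,60:320]
cv2.imwrite('pics/z9.png',cv2.resize(o,None,fx=3,fy=3,interpolation=cv2.INTER_CUBIC))
E
```

```text
clock: 12.22
position: [0.5179, 0.2456, 0.2774]
tool_rot: [2.644, 1.696, 0.001]
force: [0.4, 0.0, -0.6]
finger_gap: 0.0948
shift [152.7 -12.4 126.9] turns [array([1.00e-03, 0.00e+00, 3.14e+00]), array([-0.   ,  0.   , -0.001])] q5 0.758 steps 4.770611305812869
```

View pics/z9.png

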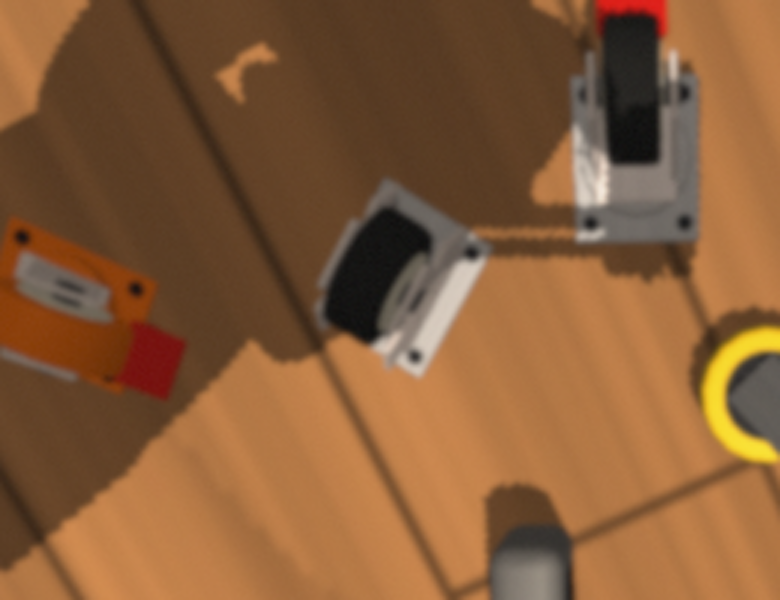

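```bash
python3 - <<'E'
from h import *
f=grab('wrist')
def pl(c): return ray(f,np.array(c)/3+[60,0],.003)[:,:2]
c=pl([(387,180),(491,245),(422,378)]); d=c[2]-c[1]; e=c[0]-c[1]
print('ra',((c[0]+c[2])/2).round(4),np.linalg.norm(e),np.linalg.norm(d),np.degrees(np.arctan2(d[1],d[0])),np.degrees(np.arctan2(e[1],e[0])))
c=pl([(574,240),(698,240),(697,77),(572,77)]); d=c[2]-c[1]
print('sa',c.mean(0).round(4),[np.linalg.norm(c[i]-c[(i+1)%4]).round(4) for i in range(4)],np.degrees(np.arctan2(d[1],d[0])))
E
```

```text
ra [0.459 0.37 ] 0.047590992648136855 0.06141600454309808 -145.1661353457029 124.02713542914717
sa [0.5645 0.3724] [np.float64(0.0504), np.float64(0.0605), np.float64(0.049), np.float64(0.0605)] 66.20474037745308
```

```bash
python3 -m pendant '28 -2 20 0 0 0 95; 58 -5 45 0 0 -0.005 95; 90 -8 75 0 0 -0.005 95; 120 -10 110 0 0 -0.005 95; 143 -12 145 0 0 -0.005 95; 151 -12 175 0 0 -0.005 95; 151 -12 185 0 0 -0.005 95; 151 -12 185 0 0 -0.005 95';python3 -m pendant '0 0 0 0 0 0 95;0 0 0 0 0 0 95'; python3 - <<'E'
from h import *
plan([.5706,.3876,.025],np.radians(65.7+90))
f=grab('side'); im=f['pixels']; print(((proj(f,[[.5706,.3876,.068],[.5644,.374,.003],env.read_state()['position']])-[220,120])*4).round())
cv2.imwrite('pics/z10.png',cv2.resize(im[120:220,220:330],None,fx=4,fy=4,interpolation=cv2.INTER_CUBIC))
E
```

```text
clock: 12.98
position: [0.5689, 0.3867, 0.0885]
tool_rot: [-2.64, -1.702, 0.011]
force: [0.9, -0.4, 0.1]
finger_gap: 0.095
clock: 13.15
position: [0.5711, 0.3879, 0.0948]
tool_rot: [2.641, 1.701, 0.004]
force: [1.1, 0.9, 0.0]
finger_gap: 0.0947
shift [-0.6 -0.4 69.8] turns [array([-4.000e-03, -3.000e-03,  3.139e+00]), array([ 0.002, -0.002, -0.002])] q5 0.927 steps 1.6731500910783825
[[223. 162.]
 [218. 237.]
 [224. 133.]]
```

View pics/z10.png

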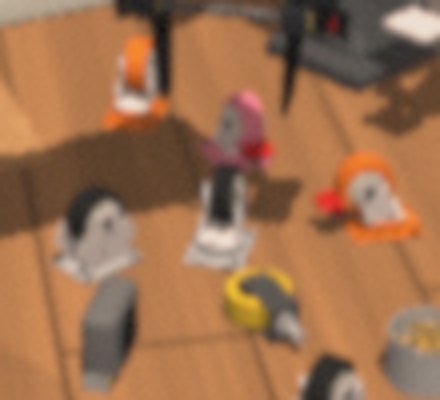

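The wheel top projects to (223,162) and is seen at about (222,168). Descending and gripping.

```bash
python3 -m pendant '-1 0 20 0 0 0 95; -1 0 40 0 0 0 95; -1 0 57 0 0 0 95; -1 0 68 0 0 0 95; -1 0 69 0 0 0 95; -1 0 69 0 0 0 60; -1 0 69 0 0 0 40; -1 0 69 0 0 0 5' 40;  python3 -m pendant '0 0 0 0 0 0 5; 0 0 0 0 0 0 5; 0 0 0 0 0 0 5; 0 0 0 0 0 0 5; 0 0 0 0 0 0 5; 0 0 0 0 0 0 5; 0 0 0 0 0 0 5; 0 0 0 0 0 0 5'; python3 -m pendant '0 0 0 0 0 0 5; 0 0 0 0 0 0 5;0 0 0 0 0 0 5; 0 0 -4 0 0 0 5; 0 0 -10 0 0 0 5; 0 0 -10 0 0 0 5; 0 0 -10 0 0 0 5;0 0 -10 0 0 0 5'
python3 - <<'E'
from h import *
f=grab('wrist'); a=grab('side')['pixels']
st=env.read_state();print(st['position'],st['force'])
o=np.hstack([cv2.resize(f['pixels'][140:340,180:380],None,fx=2,fy=2,interpolation=cv2.INTER_CUBIC),cv2.resize(a[120:220,220:320],None,fx=4,fy=4,interpolation=cv2.INTER_CUBIC)])
cv2.imwrite('pics/z11.png',o)
E
```

```text
clock: 13.87
position: [0.5702, 0.3881, 0.0249]
tool_rot: [2.64, 1.703, 0.003]
force: [0.3, 0.9, -1.1]
finger_gap: 0.0802
clock: 14.53
position: [0.5695, 0.3878, 0.0234]
tool_rot: [-2.64, -1.703, -0.0]
force: [0.1, -0.6, -0.2]
finger_gap: 0.0275
clock: 15.2
position: [0.5694, 0.3878, 0.0335]
tool_rot: [-2.64, -1.703, -0.0]
force: [0.4, 0.3, -1.5]
finger_gap: 0.0193
[0.5693663  0.38779407 0.03324709] [ 0.39659264 -1.01808026 -2.55160545]
```

View pics/z11.png

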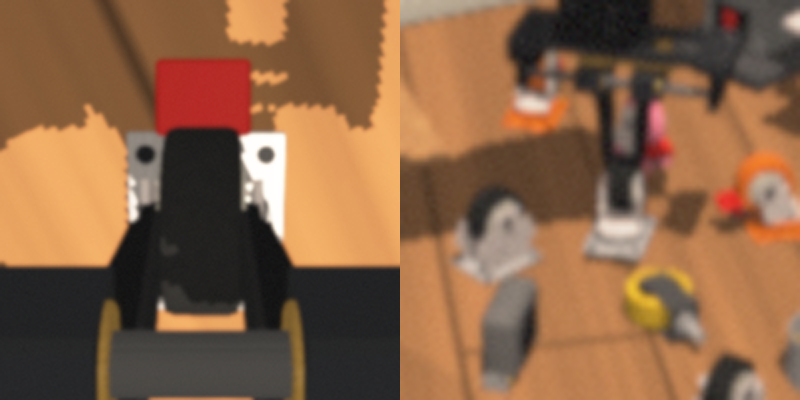

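```bash
python3 - <<'E'
from h import *
f=grab('wrist'); st=env.read_state(); M=R.from_rotvec(st['tool_rot']).as_matrix()
c=ray(f,[(243,206.5),(323,206.5)],.0128); m=c.mean(0)-st['position']; print('tool x of front edge',m@M[:,0]*1e3,'y',m@M[:,1]*1e3,np.linalg.norm(c[1]-c[0]))
e=c[1]-c[0]; print(np.degrees(np.arctan2(e@M[:,0],e@M[:,1])))
H=np.array([.4061,-.2439]); hd=np.radians(46.6); off=0.031-m@M[:,0]; print('TCP offset along caster x',off)
print(H+off*np.array([np.cos(hd),np.sin(hd)]))
plan([.4061+off*np.cos(hd),-.2439+off*np.sin(hd),.1],hd+np.pi/2)
E
```

```text
tool x of front edge 15.151210489917544 y 0.7150025721296418 0.050314674384348654
-0.022169741470618638
TCP offset along caster x 0.015848789510082457
[ 0.41698951 -0.23238467]
shift [-627.9  116.9  -66.7] turns [array([-0.   , -0.   , -2.809]), array([-0.   ,  0.   ,  0.332])] q5 0.927 steps 15.39842142306754
```

```bash
python3 -m pendant '0 0 -25 0 0 0 5; 0 0 -60 0 0 0 5; -20 4 -95 0 0 0.01 5; -50 9 -120 0 0 0.03 5; -86 16 -135 0 0 0.06 5; -124 23 -135 0 0 0.09 5; -162 30 -135 0 0 0.12 5; -200 37 -135 0 0 0.15 5' 40; python3 -m pendant '-38 7 0 0 0 0.02 5; -76 14 0 0 0 0.04 5; -114 21 0 0 0 0.06 5; -152 28 0 0 0 0.08 5; -190 35 0 0 0 0.1 5; -228 42 0 0 0 0.12 5; -262 49 0 0 0 0.14 5; -280 52 0 0 0 0.16 5'; python3 -m pendant '0 0 0 0 0 0 5; 0 0 0 0 0 0 5'; python3 - <<'E'
from h import *
plan([.417,-.2324,.1],np.radians(136.6))
E
```

```text
clock: 16.02
position: [0.5199, 0.1889, 0.1687]
tool_rot: [2.761, 1.499, 0.001]
force: [1.8, -0.4, -3.0]
finger_gap: 0.0196
clock: 16.68
position: [0.4108, -0.0753, 0.1686]
tool_rot: [2.872, 1.271, 0.0]
force: [-0.1, -0.1, -1.8]
finger_gap: 0.0196
clock: 16.85
position: [0.412, -0.0736, 0.1686]
tool_rot: [2.872, 1.272, 0.001]
force: [0.1, 0.2, -1.8]
finger_gap: 0.0197
shift [-114.2  110.5   68.6] turns [array([ 1.000e-03,  1.000e-03, -3.121e+00]), array([ 0.  , -0.  ,  0.02])] q5 0.402 steps 4.150393669561055
```

```bash
python3 -m pendant '-20 19 0 0 0 0.004 5; -42 40 0 0 0 0.008 5; -65 62 10 0 0 0.012 5; -87 84 30 0 0 0.016 5; -105 102 50 0 0 0.02 5; -114 110 65 0 0 0.02 5; -114 110 68 0 0 0.02 5;-114 110 68 0 0 0.02 5'; python3 -m pendant '0 0 0 0 0 0 5; 0 0 0 0 0 0 5'; python3 - <<'E'
from h import *
plan([.417,-.2324,.0534],np.radians(136.6))
f=grab('wrist','w12.png')
E
```

```text
clock: 17.52
position: [0.4172, -0.2304, 0.0994]
tool_rot: [-2.882, -1.245, 0.002]
force: [-0.3, 0.3, -2.1]
finger_gap: 0.0196
clock: 17.68
position: [0.4179, -0.2302, 0.1012]
tool_rot: [2.882, 1.248, 0.001]
force: [0.0, 0.0, -2.8]
finger_gap: 0.0194
shift [-2.2  0.8 47.8] turns [array([ 0.000e+00,  2.000e-03, -3.137e+00]), array([ 0.001, -0.   ,  0.004])] q5 0.111 steps 1.147186953849326
```

View pics/w12.png

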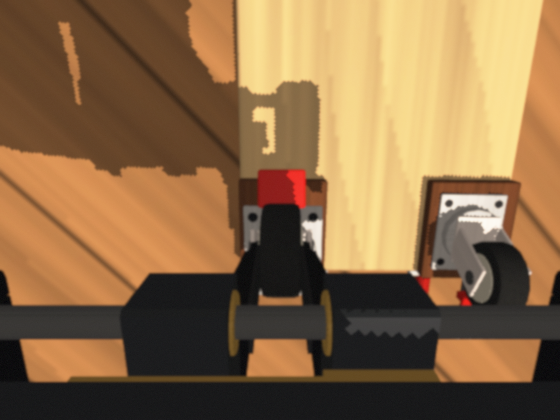

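```bash
python3 - <<'E'
from h import *
f=grab('wrist'); im=f['pixels']
cv2.imwrite('pics/z12.png',cv2.resize(im[160:270,220:350],None,fx=5,fy=5,interpolation=cv2.INTER_CUBIC))
rel(f,[(243,206),(323,206)],[(240,179),(326.5,179)],.0808)
plan([.417,-.2324,.0534],np.radians(136.6))
E
```

```text
blockw 65.3 platew 50.3 lateral -0.6 long (want |9|) -7.2 ang -0.0 e [ 0.729 -0.685] n [0.685 0.729]
shift [-1.9  0.7 47.8] turns [array([ 0.000e+00,  2.000e-03, -3.138e+00]), array([ 0.001, -0.   ,  0.004])] q5 0.111 steps 1.1481212811547001
```

View pics/z12.png

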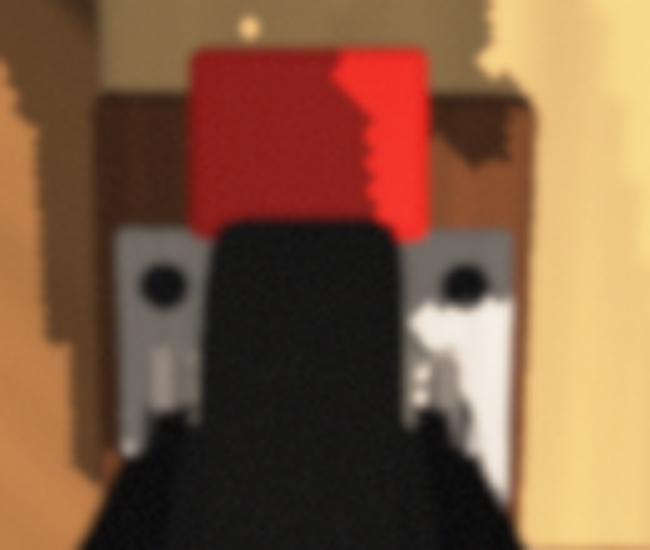

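Offset is −7.2 mm with 9 wanted, and the planned −1.9 mm shift agrees with that. Lowering.

```bash
python3 -m pendant '-2 0 12 0 0 0.004 5; -2 0 25 0 0 0.004 5; -2 0 36 0 0 0.004 5; -2 0 42 0 0 0.004 5; -2 0 45 0 0 0.004 5; -2 0 47 0 0 0.004 5; -2 0 47 0 0 0.004 5; -2 0 47 0 0 0.004 5' 40
```

```text
clock: 18.45
position: [0.4162, -0.2328, 0.0538]
tool_rot: [2.886, 1.24, 0.001]
force: [0.2, 0.3, -3.0]
finger_gap: 0.0198
```

```bash
python3 -m pendant '0 0 0 0 0 0 5; 0 0 1 0 0 0 5; 0 0 1 0 0 0 5; 0 0 1 0 0 0 5'
```

```text
clock: 18.78
position: [0.4164, -0.2331, 0.0531]
tool_rot: [2.885, 1.24, 0.001]
force: [-0.1, -0.4, 5.7]
finger_gap: 0.0195
```

```bash
python3 -m pendant '0 0 0 0 0 0 24; 0 0 0 0 0 0 30; 0 0 0 0 0 0 40; 0 0 0 0 0 0 50; 0 0 0 0 0 0 60; 0 0 0 0 0 0 60; 0 0 0 0 0 0 60; 0 0 0 0 0 0 60'; python3 -m pendant '0 0 -20 0 0 0 60; 0 0 -55 0 0 0 60; 0 0 -95 0 0 0 60; -5 0 -130 0 0 0 70; -20 0 -155 0 0 0 80; -40 0 -165 0 0 0 90; -40 0 -165 0 0 0 95; -40 0 -165 0 0 0 95'; python3 - <<'E'
from h import *
f=grab('wrist','w13.png')
plan([.459,.370,.12],np.radians(34.7+90))
plan([.5918,.113,.12],np.radians(49.8+90))
E
```

```text
clock: 19.45
position: [0.4159, -0.2326, 0.0523]
tool_rot: [-2.886, -1.24, -0.0]
force: [-0.6, 0.4, 0.0]
finger_gap: 0.0588
clock: 20.12
position: [0.3881, -0.262, 0.2175]
tool_rot: [2.887, 1.238, 0.001]
force: [0.7, -0.1, -0.5]
finger_gap: 0.0879
shift [ 506.4 -383.7   97.2] turns [array([ 0.000e+00, -1.000e-03, -2.936e+00]), array([-0.001, -0.   ,  0.205])] q5 0.026 steps 15.413598376191814
shift [ 411.6 -110.4   97. ] turns [array([-0.000e+00,  1.000e-03,  3.083e+00]), array([-0.001, -0.   , -0.058])] q5 0.026 steps 10.481753362291826
```

View pics/w13.png

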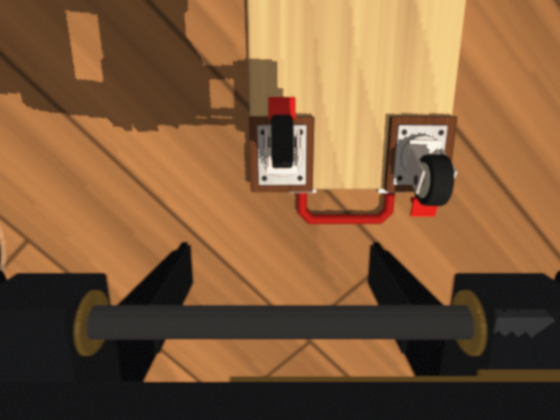

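Both swivels are centred (left: plate 257–308 in block 251–314). Now the fixed caster near (0.592, 0.113).

```bash
python3 -m pendant '30 -8 -10 0 0 0 95; 65 -17 -20 0 0 -0.01 95; 102 -27 -20 0 0 -0.02 95; 140 -37 -20 0 0 -0.03 95; 178 -47 -20 0 0 -0.04 95; 214 -57 -20 0 0 -0.05 95; 250 -67 -10 0 0 -0.058 95; 280 -80 0 0 0 -0.058 95'; python3 -m pendant '15 -15 0 0 0 0 95;20 -25 0 0 0 0 95;20 -30 0 0 0 0 95;20 -30 0 0 0 0 95;20 -30 0 0 0 0 95'; python3 - <<'E'
from h import *
f=grab('wrist','w14.png')
np.save('w14pose.npy',f['pose'])
u=proj(f,[.5918,.113,.02])[0]; print(u)
x,y=[max(0,int(v)-50) for v in u]
cv2.imwrite('pics/z14.png',cv2.resize(f['pixels'][y:y+100,x:x+100],None,fx=6,fy=6,interpolation=cv2.INTER_CUBIC)); print(x,y)
plan([.5918,.113,.09],np.radians(49.8+90))
E
```

```text
clock: 20.83
position: [0.524, -0.0005, 0.216]
tool_rot: [-2.847, -1.325, 0.001]
force: [1.2, -0.4, -0.7]
finger_gap: 0.0953
clock: 21.25
position: [0.5128, 0.0306, 0.2174]
tool_rot: [2.849, 1.323, 0.0]
force: [0.3, -0.2, -0.6]
finger_gap: 0.0949
[288.45014273  65.69107505]
238 15
shift [114.1   6.7 127.6] turns [array([-0.000e+00, -1.000e-03,  3.141e+00]), array([ 0., -0., -0.])] q5 0.632 steps 4.1070618529200695
```

View pics/z14.png

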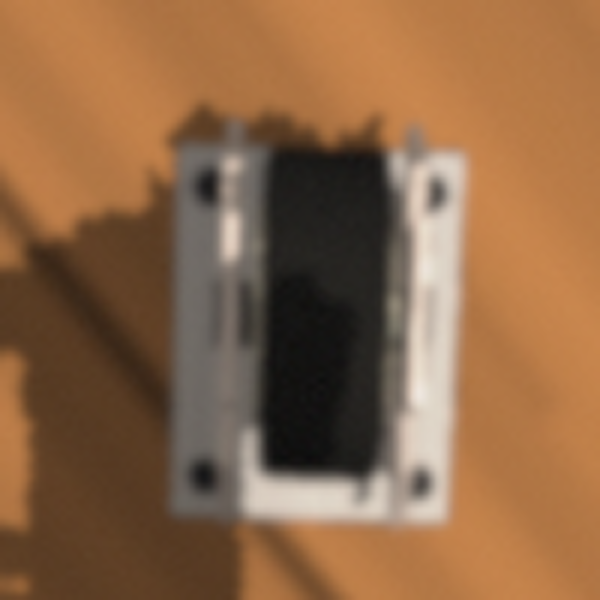

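```bash
python3 - <<'E'
from h import *
f=grab('wrist')
c=ray(f,np.array([(178,150),(466,150),(448,522),(172,520)])/6+[238,15],.003)[:,:2]
d=c[1]-c[2];e=c[0]-c[3]; ctr=c.mean(0)
print(ctr.round(4),[np.linalg.norm(c[i]-c[(i+1)%4]).round(4) for i in range(4)],np.degrees(np.arctan2(d[1],d[0])),np.degrees(np.arctan2(e[1],e[0])))
plan([*ctr,.09],np.radians(49.8+90))
E
```

```text
[0.5915 0.1076] [np.float64(0.0499), np.float64(0.062), np.float64(0.0499), np.float64(0.0617)] 48.243866738637124 48.24011168230678
shift [109.7   9.7 127.6] turns [array([-1.000e-03, -1.000e-03,  3.141e+00]), array([ 0.   , -0.   , -0.001])] q5 0.632 steps 4.042407497068463
```

```bash
python3 -m pendant '25 2 20 0 0 0.01 95; 50 4 45 0 0 0.023 95; 75 6 75 0 0 0.023 95; 98 9 105 0 0 0.023 95; 110 9 123 0 0 0.023 95; 110 9 127 0 0 0.023 95; 110 9 127 0 0 0.023 95;110 9 127 0 0 0.023 95';python3 -m pendant '0 0 0 0 0 0 95;0 0 0 0 0 0 95'; python3 - <<'E'
from h import *
plan([.5915,.108,.024],np.radians(48.4+90))
f=grab('side'); im=f['pixels']; print(((proj(f,[[.5915,.108,.068],[.5915,.108,.003],env.read_state()['position']])-[240,150])*4).round())
cv2.imwrite('pics/z15.png',cv2.resize(im[150:250,240:370],None,fx=4,fy=4,interpolation=cv2.INTER_CUBIC))
E
```

```text
clock: 22.02
position: [0.5909, 0.1084, 0.0912]
tool_rot: [2.865, 1.289, 0.001]
force: [-0.1, 0.3, 0.3]
finger_gap: 0.0949
clock: 22.18
position: [0.5912, 0.1087, 0.0921]
tool_rot: [2.864, 1.289, 0.004]
force: [0.1, 0.1, -0.1]
finger_gap: 0.0946
shift [-0.4  0.6 68.1] turns [array([ 3.000e-03,  3.000e-03, -3.141e+00]), array([ 0.002, -0.002,  0.001])] q5 0.797 steps 1.6321637145931323
[[248. 234.]
 [243. 306.]
 [249. 206.]]
```

View pics/z15.png

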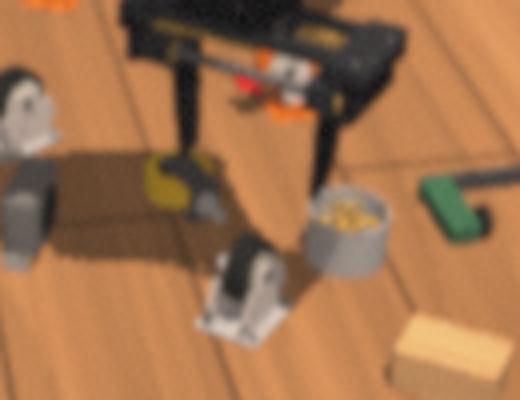

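```bash
python3 - <<'E'
from h import *
P=np.array([[0.412,0.877,0.248,0.513],[0.911,-0.397,-0.111,0.231],[0.001,0.272,-0.962,0.505],[0,0,0,1]])
f=env.grab_frame('wrist'); f['pose']=P
print('tin',ray(f,[(290,250),(290,225)],.0).round(3), 'tin top',ray(f,[(290,241)],.05),'odd',ray(f,[(327,135),(293,169)],.02).round(3),'offcut',ray(f,[(202,275),(200,300)],.03).round(3))
E
```

```text
tin [[0.707 0.16  0.   ]
 [0.672 0.175 0.   ]] tin top [[0.67637133 0.17207925 0.05      ]] odd [[0.574 0.27  0.02 ]
 [0.596 0.213 0.02 ]] offcut [[0.679 0.037 0.03 ]
 [0.713 0.016 0.03 ]]
```

Wheel top projects onto the caster, and the tin is well clear of the fingers. I'll part-close to 75 mm to clear the offcut and then grip.

```bash
python3 -m pendant '0 0 0 0 0 0 75; 0 0 5 0 0 0 75; 0 0 20 0 0 0 75; 0 0 40 0 0 0 75; 0 0 57 0 0 0 75; 0 0 67 0 0 0 75; 0 0 68 0 0 0 75; 0 0 68 0 0 0 50' 40;  python3 -m pendant '0 0 0 0 0 0 20; 0 0 0 0 0 0 5; 0 0 0 0 0 0 5; 0 0 0 0 0 0 5; 0 0 0 0 0 0 5; 0 0 0 0 0 0 5; 0 0 0 0 0 0 5; 0 0 0 0 0 0 5'; python3 -m pendant '0 0 0 0 0 0 5; 0 0 0 0 0 0 5;0 0 0 0 0 0 5; 0 0 -4 0 0 0 5; 0 0 -10 0 0 0 5; 0 0 -10 0 0 0 5; 0 0 -10 0 0 0 5;0 0 -10 0 0 0 5'
python3 - <<'E'
from h import *
f=grab('wrist'); a=grab('side')['pixels']
st=env.read_state();print(st['position'],st['force'])
o=np.hstack([cv2.resize(f['pixels'][140:340,180:380],None,fx=2,fy=2,interpolation=cv2.INTER_CUBIC),cv2.resize(a[150:250,240:340],None,fx=4,fy=4,interpolation=cv2.INTER_CUBIC)])
cv2.imwrite('pics/z16.png',o)
E
```

```text
clock: 22.95
position: [0.5907, 0.1094, 0.0221]
tool_rot: [-2.864, -1.291, 0.001]
force: [-0.3, 0.1, 0.2]
finger_gap: 0.0719
clock: 23.62
position: [0.591, 0.1094, 0.0225]
tool_rot: [2.864, 1.291, 0.001]
force: [1.8, -0.1, 0.9]
finger_gap: 0.0205
clock: 24.28
position: [0.5908, 0.1094, 0.0325]
tool_rot: [-2.864, -1.291, -0.0]
force: [-0.7, 0.2, -2.1]
finger_gap: 0.0194
[0.59070927 0.10940387 0.03228253] [ 0.48830858 -0.26046174 -1.83118438]
```

View pics/z16.png

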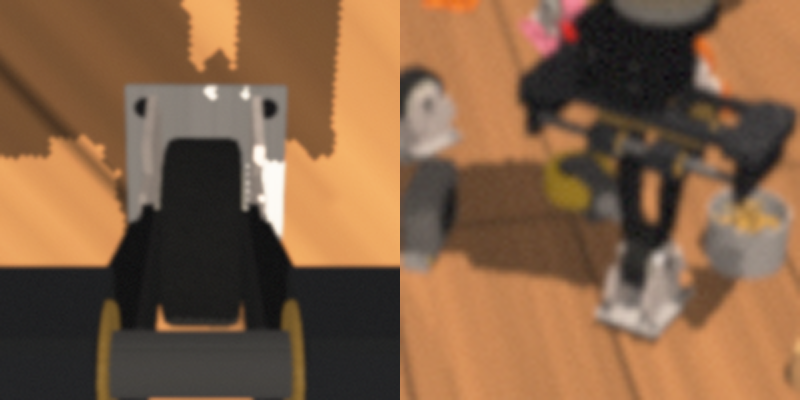

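```bash
python3 - <<'E'
from h import *
f=grab('wrist'); st=env.read_state(); M=R.from_rotvec(st['tool_rot']).as_matrix()
c=ray(f,[(242.2,183),(323.3,183)],.0128); m=c.mean(0)-st['position']; print('tool x of edge',m@M[:,0]*1e3,'y',m@M[:,1]*1e3,np.linalg.norm(c[1]-c[0]))
hd=np.radians(46.6); off=0.031-m@M[:,0]; print(off)
T=np.array([.6571,-.1923])+off*np.array([np.cos(hd),np.sin(hd)]); print(T)
plan([*T,.1],hd+np.pi/2)
E
```

```text
tool x of edge 30.02469371917049 y 0.2330451376748595 0.04989747819888688
0.0009753062808295111
[ 0.65777012 -0.19159137]
shift [-181.1  249.6  -67.8] turns [array([-0.   , -0.   , -3.108]), array([-0.   ,  0.   ,  0.033])] q5 0.797 steps 7.571894704629793
```

```bash
python3 -m pendant '0 0 -25 0 0 0 5; -5 7 -60 0 0 0 5; -20 28 -90 0 0 0.005 5; -42 58 -105 0 0 0.01 5; -64 88 -105 0 0 0.015 5; -86 118 -105 0 0 0.02 5; -108 149 -105 0 0 0.025 5; -130 180 -105 0 0 0.033 5' 40; python3 -m pendant '-20 27 0 0 0 0 5; -40 54 5 0 0 0 5; -51 69 20 0 0 0 5; -51 69 34 0 0 0 5; -51 69 37 0 0 0 5; -51 69 37 0 0 0 5;  -51 69 37 0 0 0 5;  -51 69 37 0 0 0 5'; python3 - <<'E'
from h import *
plan([.6578,-.1916,.0525],np.radians(136.6))
f=grab('wrist','w17.png')
E
```

```text
clock: 25.1
position: [0.6396, -0.109, 0.1374]
tool_rot: [-2.885, -1.243, -0.0]
force: [0.4, 1.1, -2.4]
finger_gap: 0.0197
clock: 25.77
position: [0.6551, -0.191, 0.1014]
tool_rot: [2.884, 1.245, 0.001]
force: [-0.4, -0.1, -1.4]
finger_gap: 0.0195
shift [ 1.4  2.3 48.9] turns [array([ 1.00e-03,  2.00e-03, -3.14e+00]), array([ 0.001, -0.001,  0.002])] q5 0.375 steps 1.1738250121099243
```

View pics/w17.png

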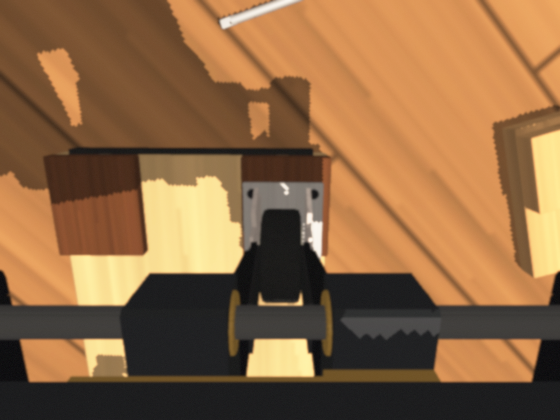

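```bash
python3 - <<'E'
from h import *
f=grab('wrist'); im=f['pixels']
cv2.imwrite('pics/z17.png',cv2.resize(im[140:260,220:350],None,fx=5,fy=5,interpolation=cv2.INTER_CUBIC))
rel(f,[(242.2,182.5),(323.3,182.5)],[(242,156),(330.5,156)],.0819)
E
```

```text
blockw 65.8 platew 49.9 lateral -3.0 long (want |9|) -9.3 ang -0.0 e [ 0.727 -0.686] n [0.686 0.727]
```

View pics/z17.png

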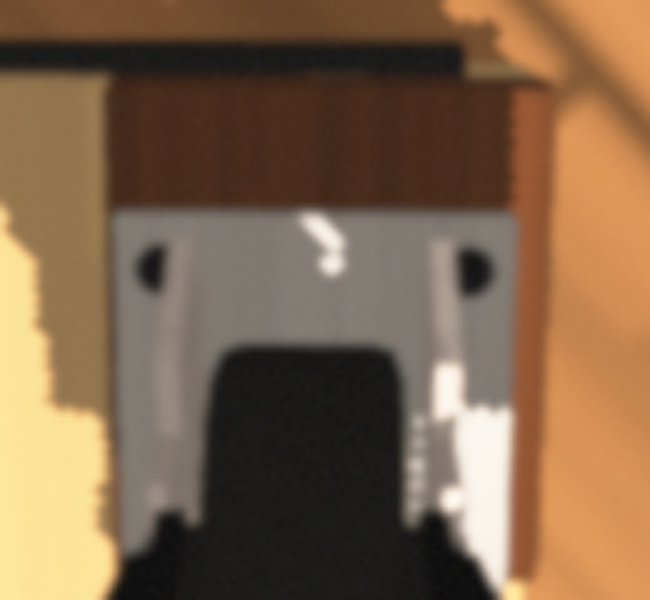

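```bash
python3 -m pendant '1 3 12 0 0 0 5; 1 3 25 0 0 0 5; 1 3 36 0 0 0 5; 1 3 43 0 0 0 5; 1 3 46 0 0 0 5; 1 3 48 0 0 0 5; 1 3 48 0 0 0 5; 1 3 48 0 0 0 5' 40; python3 -m pendant '0 0 0 0 0 0 5; 0 0 0 0 0 0 5'
```

```text
clock: 26.53
position: [0.6577, -0.1931, 0.0524]
tool_rot: [2.885, 1.243, 0.0]
force: [-0.9, -1.1, -1.8]
finger_gap: 0.0198
clock: 26.7
position: [0.6576, -0.193, 0.0524]
tool_rot: [2.885, 1.243, 0.0]
force: [-0.2, -0.2, -1.2]
finger_gap: 0.0196
```

```bash
python3 -m pendant '0 0 0.7 0 0 0 5; 0 0 1.2 0 0 0 5; 0 0 1.2 0 0 0 5; 0 0 1.2 0 0 0 5'
```

```text
clock: 27.03
position: [0.6579, -0.1932, 0.0522]
tool_rot: [2.884, 1.243, 0.001]
force: [-1.6, -0.4, 5.5]
finger_gap: 0.0197
```

Contact at 5.5 N, so I'll release and back off.

```bash
python3 -m pendant '0 0 0 0 0 0 24; 0 0 0 0 0 0 30; 0 0 0 0 0 0 40; 0 0 0 0 0 0 50; 0 0 0 0 0 0 60; 0 0 0 0 0 0 60; 0 0 0 0 0 0 60; 0 0 0 0 0 0 60'; python3 -m pendant '0 0 -20 0 0 0 60; 0 0 -55 0 0 0 60; 0 0 -95 0 0 0 60; -5 0 -130 0 0 0 70; -20 0 -155 0 0 0 80; -40 0 -165 0 0 0 90; -40 0 -165 0 0 0 95; -40 0 -165 0 0 0 95'; python3 - <<'E'
from h import *
f=grab('wrist','w18.png')
plan([.459,.370,.15],np.radians(34.7+90))
E
```

```text
clock: 27.7
position: [0.6576, -0.193, 0.0511]
tool_rot: [-2.885, -1.243, -0.0]
force: [0.6, 1.5, 0.7]
finger_gap: 0.0587
clock: 28.37
position: [0.6299, -0.2226, 0.2168]
tool_rot: [2.885, 1.241, 0.001]
force: [-0.8, 0.1, -0.4]
finger_gap: 0.0882
shift [ 312.5 -531.    66.1] turns [array([ 0.000e+00, -1.000e-03, -2.934e+00]), array([-0.   , -0.   ,  0.208])] q5 0.32 steps 14.860639795448549
```

View pics/w18.png

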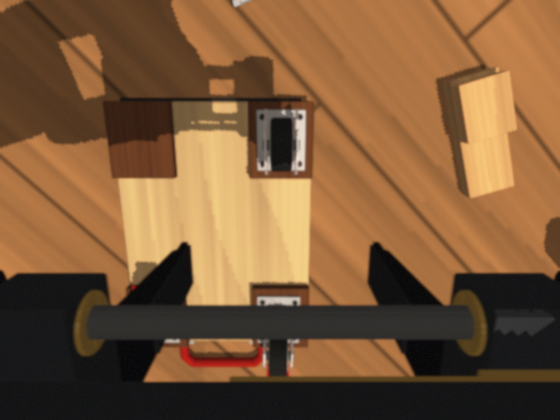

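Third one is centred (plate 257–306 in block 249–313). Now the last fixed caster.

```bash
python3 - <<'E'
from h import *
plan([.385,.317,.22],np.radians(34.7+90))
E
python3 -m pendant '13 -34 0 0 0 0.01 95; 26 -68 0 0 0 0.02 95; 40 -103 0 0 0 0.04 95; 54 -138 0 0 0 0.06 95; 67 -174 0 0 0 0.08 95; 81 -210 0 0 0 0.1 95; 95 -246 0 0 0 0.12 95; 109 -282 0 0 0 0.14 95'; python3 -m pendant '8 -36 0 0 0 0.02 95; 16 -72 0 0 0 0.04 95; 24 -108 0 0 0 0.06 95; 30 -140 0 0 0 0.07 95; 30 -140 0 0 0 0.07 95;30 -140 0 0 0 0.07 95'; python3 - <<'E'
from h import *
plan([.385,.317,.22],np.radians(34.7+90))
E
```

```text
shift [ 223.2 -548.4   -3.9] turns [array([ 0.000e+00, -1.000e-03, -2.934e+00]), array([-0.   , -0.   ,  0.208])] q5 0.32 steps 14.198207777812158
clock: 29.08
position: [0.4987, 0.0529, 0.2151]
tool_rot: [-2.964, -1.037, 0.003]
force: [0.5, -0.3, -0.0]
finger_gap: 0.0953
clock: 29.58
position: [0.4352, 0.1806, 0.2154]
tool_rot: [-2.998, -0.94, 0.002]
force: [-0.5, 0.4, -0.0]
finger_gap: 0.095
shift [  36.7 -140.6   -4.5] turns [array([-2.00e-03, -1.00e-03, -3.14e+00]), array([-0.001,  0.001,  0.002])] q5 1.216 steps 3.487360410700385
```

```bash
python3 -m pendant '9 -35 0 0 0 0 95; 18 -70 0 0 0 0 95; 27 -105 0 0 0 0 95; 36 -140 0 0 0 0 95;36 -140 0 0 0 0 95;36 -140 0 0 0 0 95;36 -140 0 0 0 0 95'; python3 - <<'E'
from h import *
f=grab('wrist','w19.png')
u=proj(f,[.459,.370,.02])[0]; print(u)
x,y=[max(0,int(v)-50) for v in u]
cv2.imwrite('pics/z19.png',cv2.resize(f['pixels'][y:y+100,x:x+100],None,fx=6,fy=6,interpolation=cv2.INTER_CUBIC)); print(x,y)
plan([.459,.370,.09],np.radians(34.7+90))
E
```

```text
clock: 30.17
position: [0.3866, 0.3139, 0.2156]
tool_rot: [2.999, 0.934, -0.002]
force: [0.0, 0.2, -0.3]
finger_gap: 0.0945
[276.60891186  88.29125899]
226 38
shift [ 91.6  -5.6 125.7] turns [array([ 1.000e-03, -0.000e+00,  3.139e+00]), array([ 0.   ,  0.001, -0.003])] q5 1.517 steps 3.73115585976181
```

View pics/z19.png

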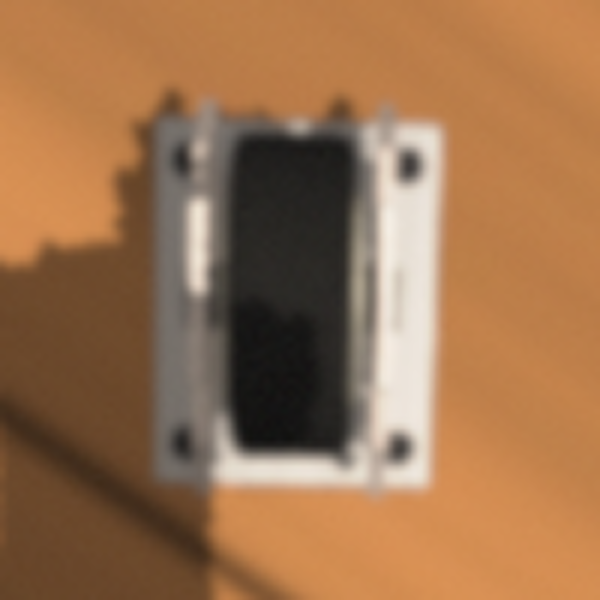

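View pics/w19.png

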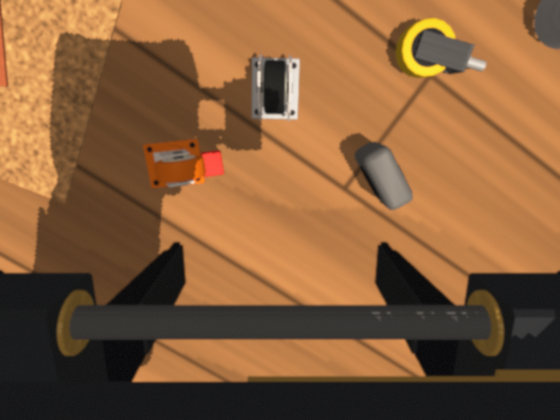

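```bash
python3 - <<'E'
from h import *
f=grab('wrist')
c=ray(f,np.array([(156,122),(443,124),(433,488),(155,485)])/6+[226,38],.003)[:,:2]
d=c[1]-c[2];e=c[0]-c[3]; ctr=c.mean(0); a=np.degrees(np.arctan2(*(d+e)[::-1]))
print(ctr.round(4),[np.linalg.norm(c[i]-c[(i+1)%4]).round(4) for i in range(4)],np.degrees(np.arctan2(d[1],d[0])),np.degrees(np.arctan2(e[1],e[0])))
plan([*ctr,.09],np.radians(a+90))
E
```

```text
[0.458  0.3705] [np.float64(0.0501), np.float64(0.0619), np.float64(0.0506), np.float64(0.0617)] 33.662239604586645 33.17506595467836
shift [ 91.   -6.7 125.8] turns [array([-1.000e-03,  0.000e+00, -3.123e+00]), array([0.   , 0.001, 0.019])] q5 1.517 steps 3.7270897172978024
```

```bash
python3 -m pendant '22 -1 20 0 0 0.01 95; 46 -3 45 0 0 0.019 90; 70 -5 75 0 0 0.019 75; 88 -7 105 0 0 0.019 75; 91 -7 123 0 0 0.019 75; 91 -7 126 0 0 0.019 75; 91 -7 126 0 0 0.019 75;91 -7 126 0 0 0.019 75';python3 -m pendant '0 0 0 0 0 0 75;0 0 0 0 0 0 75'; python3 - <<'E'
from h import *
plan([.458,.3705,.0235],np.radians(33.5+90))
f=grab('side'); im=f['pixels']; print(((proj(f,[[.458,.3705,.068],[.458,.3705,.003],env.read_state()['position']])-[190,120])*4).round())
cv2.imwrite('pics/z20.png',cv2.resize(im[120:220,190:300],None,fx=4,fy=4,interpolation=cv2.INTER_CUBIC))
E
```

```text
clock: 30.93
position: [0.4576, 0.3714, 0.0912]
tool_rot: [-3.008, -0.904, -0.001]
force: [0.4, -0.5, 0.5]
finger_gap: 0.075
clock: 31.1
position: [0.4576, 0.372, 0.0919]
tool_rot: [-3.008, -0.905, -0.004]
force: [0.6, 0.5, 0.4]
finger_gap: 0.0749
shift [-0.7  1.5 68.4] turns [array([-0.004, -0.   ,  3.141]), array([ 0.   , -0.003, -0.   ])] q5 1.557 steps 1.640020133517242
[[212. 184.]
 [214. 251.]
 [210. 157.]]
```

View pics/z20.png

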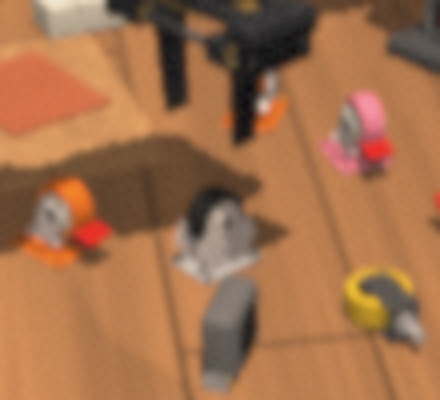

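Matches: wheel top predicted at (212,184), seen at (210,190). Gripping.

```bash
python3 -m pendant '0 1 10 0 0 0 75; -1 1 28 0 0 0 75; -1 1 46 0 0 0 75; -1 1 60 0 0 0 75; -1 1 67 0 0 0 75; -1 1 68 0 0 0 75; -1 1 68 0 0 0 75; -1 1 68 0 0 0 50' 40;  python3 -m pendant '0 0 0 0 0 0 20; 0 0 0 0 0 0 5; 0 0 0 0 0 0 5; 0 0 0 0 0 0 5; 0 0 0 0 0 0 5; 0 0 0 0 0 0 5; 0 0 0 0 0 0 5; 0 0 0 0 0 0 5'; python3 -m pendant '0 0 0 0 0 0 5; 0 0 0 0 0 0 5;0 0 0 0 0 0 5; 0 0 -4 0 0 0 5; 0 0 -10 0 0 0 5; 0 0 -10 0 0 0 5; 0 0 -10 0 0 0 5;0 0 -10 0 0 0 5'
python3 - <<'E'
from h import *
f=grab('wrist'); a=grab('side')['pixels']
st=env.read_state();print(st['position'],st['force'])
o=np.hstack([cv2.resize(f['pixels'][140:340,180:380],None,fx=2,fy=2,interpolation=cv2.INTER_CUBIC),cv2.resize(a[120:220,190:290],None,fx=4,fy=4,interpolation=cv2.INTER_CUBIC)])
cv2.imwrite('pics/z21.png',o)
E
```

```text
clock: 31.82
position: [0.4572, 0.3709, 0.0228]
tool_rot: [-3.008, -0.906, -0.002]
force: [0.2, -0.3, -0.0]
finger_gap: 0.0721
clock: 32.48
position: [0.4569, 0.3707, 0.0222]
tool_rot: [-3.008, -0.906, -0.0]
force: [-0.3, -1.6, 0.9]
finger_gap: 0.0201
clock: 33.15
position: [0.4568, 0.3707, 0.0323]
tool_rot: [-3.008, -0.906, -0.0]
force: [0.0, -0.2, -2.9]
finger_gap: 0.0194
[0.45677542 0.37064398 0.03210433] [-0.11605776 -0.70227536 -1.81217365]
```

View pics/z21.png

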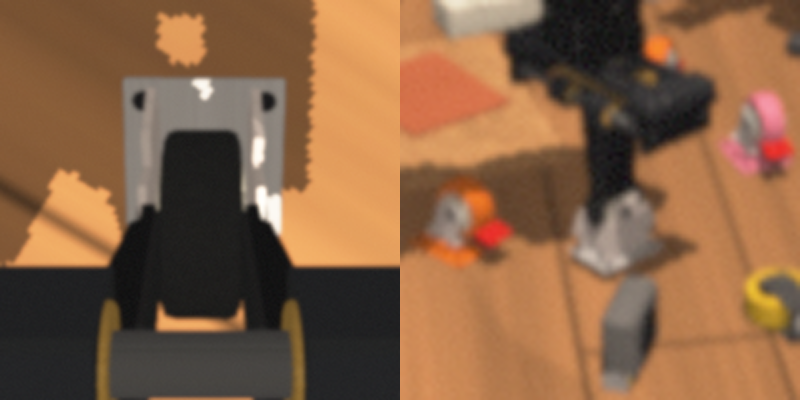

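```bash
python3 - <<'E'
from h import *
f=grab('wrist'); st=env.read_state(); M=R.from_rotvec(st['tool_rot']).as_matrix()
c=ray(f,[(241.2,179.5),(322.3,179.5)],.0129); m=c.mean(0)-st['position']; print('tool x of edge',m@M[:,0]*1e3,'y',m@M[:,1]*1e3,np.linalg.norm(c[1]-c[0]))
hd=np.radians(46.6); off=0.031-m@M[:,0]
T=np.array([.5503,-.0913])+off*np.array([np.cos(hd),np.sin(hd)]); print(off,T)
plan([*T,.1],hd+np.pi/2)
E
```

```text
tool x of edge 31.89707301471366 y -0.5362959492401751 0.04971148508590939
-0.0008970730147136591 [ 0.54968363 -0.09195179]
shift [-177.9  437.   -67.9] turns [array([0.   , 0.   , 2.913]), array([-0.   ,  0.   , -0.229])] q5 1.555 steps 11.430649185920796
```

```bash
python3 -m pendant '0 0 -25 0 0 0 5; 0 0 -60 0 0 0 5; -8 20 -90 0 0 -0.01 5; -20 48 -110 0 0 -0.02 5; -34 82 -115 0 0 -0.04 5; -48 118 -115 0 0 -0.06 5; -63 155 -115 0 0 -0.08 5; -78 192 -115 0 0 -0.1 5' 40; python3 -m pendant '-15 36 0 0 0 -0.02 5; -30 72 0 0 0 -0.04 5; -45 108 0 0 0 -0.06 5; -60 144 0 0 0 -0.08 5; -72 175 0 0 0 -0.1 5; -80 195 0 0 0 -0.12 5; -80 195 0 0 0 -0.129 5;-80 195 0 0 0 -0.129 5'; python3 - <<'E'
from h import *
plan([.5497,-.092,.1],np.radians(136.6))
E
```

```text
clock: 33.97
position: [0.4978, 0.1659, 0.1474]
tool_rot: [2.958, 1.057, 0.001]
force: [1.6, 0.1, -1.4]
finger_gap: 0.0194
clock: 34.63
position: [0.5591, -0.035, 0.1468]
tool_rot: [-2.886, -1.24, 0.001]
force: [-0.0, 0.6, -2.0]
finger_gap: 0.0191
shift [-47.8  32.5  46.8] turns [array([0.00e+00, 1.00e-03, 3.14e+00]), array([-0.001,  0.   , -0.001])] q5 0.578 steps 1.7825727990196785
```

```bash
python3 -m pendant '-15 10 8 0 0 0 5; -32 22 20 0 0 0 5; -44 30 34 0 0 0 5; -48 32 45 0 0 0 5; -48 32 47 0 0 0 5; -48 32 47 0 0 0 5;-48 32 47 0 0 0 5'; python3 - <<'E'
from h import *
plan([.5497,-.092,.0522],np.radians(136.6))
f=grab('wrist'); im=f['pixels']
cv2.imwrite('pics/z22.png',cv2.resize(im[130:260,220:350],None,fx=5,fy=4.6,interpolation=cv2.INTER_CUBIC))
E
```

```text
clock: 35.22
position: [0.5497, -0.0899, 0.1007]
tool_rot: [2.885, 1.245, 0.001]
force: [-0.3, -0.5, -1.8]
finger_gap: 0.0199
shift [-1.5  1.4 48.5] turns [array([ 1.00e-03,  0.00e+00, -3.14e+00]), array([ 0.   , -0.   ,  0.001])] q5 0.475 steps 1.1631087934721362
```

View pics/z22.png

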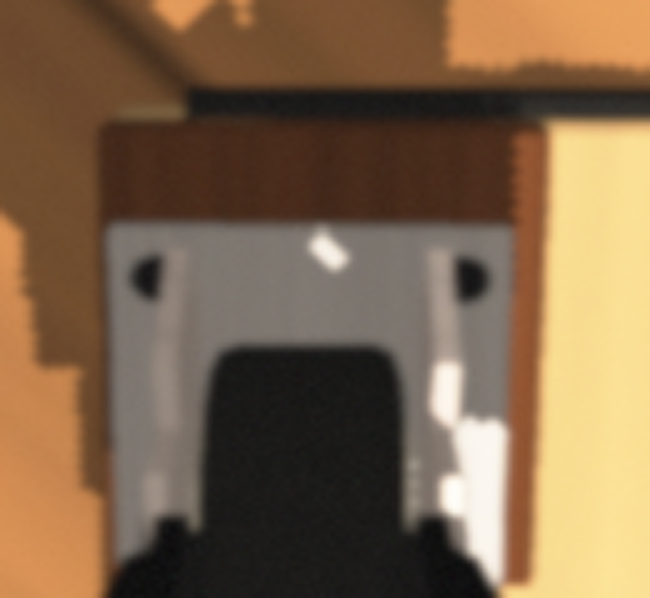

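```bash
python3 - <<'E'
from h import *
f=grab('wrist')
rel(f,[(241.4,178.8),(322.6,178.8)],[(240.8,157),(328.8,157)],.0815)
plan([.5497,-.092,.0522],np.radians(136.6))
E
```

```text
blockw 65.3 platew 49.8 lateral -2.4 long (want |9|) -6.2 ang -0.0 e [ 0.727 -0.686] n [0.686 0.727]
shift [-1.5  1.1 48.7] turns [array([ 1.00e-03,  1.00e-03, -3.14e+00]), array([ 0.001, -0.001,  0.001])] q5 0.475 steps 1.1695404883197633
```

```bash
python3 -m pendant '-2 2 12 0 0 0 5; -2 2 25 0 0 0 5; -2 2 36 0 0 0 5; -2 2 43 0 0 0 5; -2 2 46 0 0 0 5; -2 2 48 0 0 0 5; -2 2 48 0 0 0 5; -2 2 48 0 0 0 5' 40; python3 -m pendant '0 0 0 0 0 0 5; 0 0 0 0 0 0 5'
```

```text
clock: 35.98
position: [0.5498, -0.0938, 0.0525]
tool_rot: [2.885, 1.243, 0.001]
force: [-0.5, -0.0, -1.4]
finger_gap: 0.0192
clock: 36.15
position: [0.5497, -0.0938, 0.0525]
tool_rot: [2.885, 1.243, 0.001]
force: [0.1, -0.7, -2.7]
finger_gap: 0.0199
```

```bash
python3 -m pendant '0 0 0.7 0 0 0 5; 0 0 1.2 0 0 0 5; 0 0 1.2 0 0 0 5; 0 0 1.2 0 0 0 5'
```

```text
clock: 36.48
position: [0.55, -0.094, 0.052]
tool_rot: [2.884, 1.243, 0.002]
force: [-1.2, -1.0, 8.9]
finger_gap: 0.0196
```

```bash
python3 -m pendant '0 0 0 0 0 0 24; 0 0 0 0 0 0 30; 0 0 0 0 0 0 40; 0 0 0 0 0 0 50; 0 0 0 0 0 0 60; 0 0 0 0 0 0 60; 0 0 0 0 0 0 60; 0 0 0 0 0 0 60'; python3 -m pendant '0 0 -20 0 0 0 60; 0 0 -55 0 0 0 60; 0 0 -95 0 0 0 60; -10 0 -130 0 0 0 60; -30 0 -165 0 0 0 60; -65 10 -195 0 0 0 60; -102 20 -225 0 0 0 60; -135 35 -250 0 0 0 60';python3 -m pendant '-30 10 -10 0 0 0 60; -55 30 -20 0 0 0 60; -55 40 -20 0 0 0 60; -55 40 -20 0 0 0 60; -55 40 -20 0 0 0 60'; python3 - <<'E'
from h import *
f=grab('wrist','w23.png'); print(env.read_state()['force'])
t=grab('top','t23.png')
cv2.imwrite('pics/z23.png',cv2.resize(f['pixels'][0:260,160:440],None,fx=2.8,fy=2.3))
E
```

```text
clock: 37.15
position: [0.5496, -0.0938, 0.0509]
tool_rot: [-2.885, -1.243, -0.0]
force: [-0.0, 0.7, 0.6]
finger_gap: 0.059
clock: 37.82
position: [0.4854, -0.2052, 0.2944]
tool_rot: [2.884, 1.245, 0.001]
force: [-0.2, -0.5, 0.2]
finger_gap: 0.0603
clock: 38.23
position: [0.4778, -0.2718, 0.3116]
tool_rot: [-2.884, -1.242, 0.001]
force: [-0.8, 0.5, -0.9]
finger_gap: 0.0599
[-0.04926121 -0.04447297 -0.01377868]
```

View pics/w23.png

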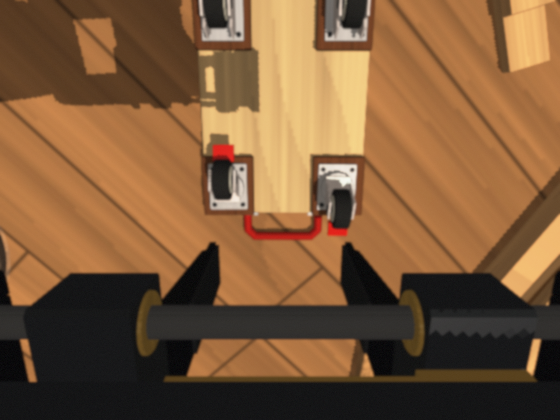

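View pics/t23.png

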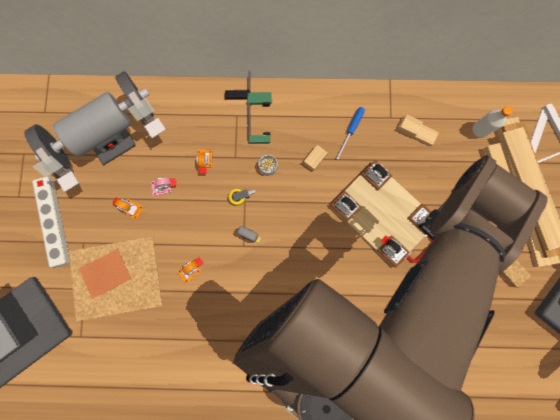

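All four are on their blocks and the yellow caster hasn't moved. I'll back off a little more to measure all four at once.

```bash
python3 -m pendant '-20 0 -20 0 0 0 60; -45 0 -45 0 0 0 60; -60 0 -60 0 0 0 60; -60 0 -60 0 0 0 60; -60 0 -60 0 0 0 60; -60 0 -60 0 0 0 60'; python3 - <<'E'
from h import *
f=grab('wrist','w24.png'); np.save('p24.npy',f['pose'])
cv2.imwrite('pics/z24.png',cv2.resize(f['pixels'][10:250,185:385],None,fx=2.5,fy=2.5,interpolation=cv2.INTER_CUBIC))
E
```

```text
clock: 38.83
position: [0.4369, -0.3146, 0.3712]
tool_rot: [-2.883, -1.244, 0.001]
force: [0.8, 0.4, -0.2]
finger_gap: 0.0602
```

View pics/z24.png

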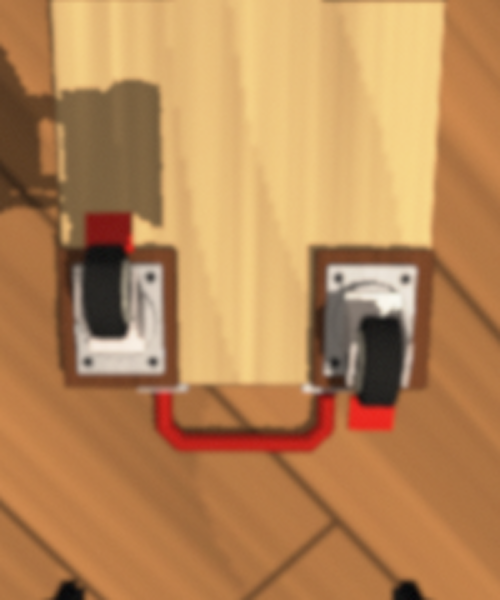

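```bash
python3 -m pendant '35 0 0 0 0 0 60; 70 0 0 0 0 0 60; 105 0 0 0 0 0 60; 140 0 0 0 0 0 60; 165 0 0 0 0 0 60; 165 0 0 0 0 0 60; 165 0 0 0 0 0 60'; python3 - <<'E'
from h import *
f=grab('wrist','w25.png')
cv2.imwrite('pics/z25.png',cv2.resize(f['pixels'][10:250,185:385],None,fx=2.5,fy=2.5,interpolation=cv2.INTER_CUBIC))
def chk(f,n,pl,bl,o=(185,10)):
    p=ray(f,np.array(pl)/2.5+o,.033)[:,:2]; b=ray(f,np.array(bl)/2.5+o,.03)[:,:2]
    d=(p.mean(0)-b.mean(0))*1e3; e=p[0]-p[3]+p[1]-p[2]; print(n,'off mm',d.round(1),np.linalg.norm(d).round(1),'ang',np.degrees(np.arctan2(e[1],e[0])).round(1))
g=dict(f); g['pose']=np.load('p24.npy')
chk(g,'handle L',[(71,265),(162,265),(166,375),(78,375)],[(62,248),(176,248),(174,386),(66,386)])
chk(g,'handle R',[(326,265),(417,264),(413,375),(325,375)],[(312,249),(434,248),(428,386),(316,386)])
E
```

```text
clock: 39.47
position: [0.5507, -0.194, 0.371]
tool_rot: [-2.881, -1.248, 0.002]
force: [-0.4, 0.2, -0.2]
finger_gap: 0.0597
handle L off mm [-0.6 -1. ] 1.2 ang 47.6
handle R off mm [-1.8  0.5] 1.9 ang 47.6
```

View pics/z25.png

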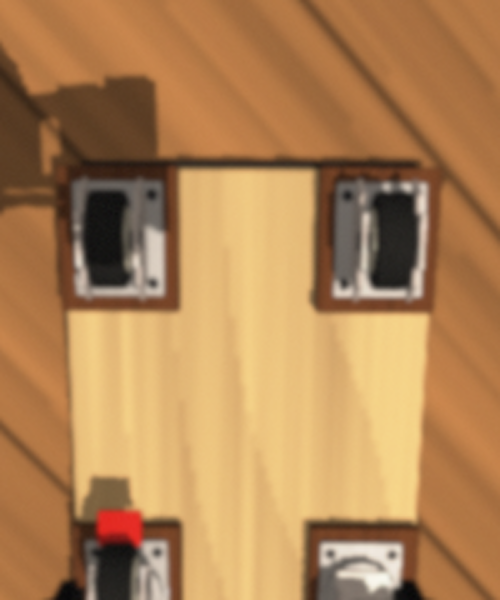

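Plain-end plates are centred too: left plate (72–166, 179–298) in block (60–179, 165–308), and right plate (332–430, 179–298) in block (317–437, 167–310). That is about 1–2 mm off. Handing in.

```bash
python3 - <<'E'
from station import env
s=env.read_state(); print(s['clock'],s['force'],s['finger_gap']); print(env.job_done())
E
```

```text
39.5167 [-0.23630327 -0.6576286   0.70104355] 0.06020121612020593
the job is handed in; nothing more can be done
None
```

All four casters are laid out wheel up on the dolly and the job was handed in at about 39.5 s. The two red-pedal swivels are on the handle-end blocks and the two fixed casters are on the other end. I lowered each one until the wrist felt light contact (5.5–9.5 N), then released it.

- **Handle end:** the last close view put the plates 1.2 mm and 1.9 mm from the block centres. Their angle was about 1° off the dolly's length.
- **Plain end:** I judged these by eye from the same kind of view, and the plates looked about 1–2 mm off centre and square. I did not run the calculation on these two.
- **Tilt:** I did not measure it separately. The plates looked flat in the pictures.
- **Stray caster:** the yellow-wheeled one looked unmoved in the last top view. The gripper was well clear of everything at hand-in.

Some readings disagreed along the way:

- **Finger gap:** it read about 19.5 mm while holding every caster, although the cheeks are given as 32 mm across. Each caster still lifted and travelled steadily in the grip.
- **Block positions:** my first estimate from the top camera differed by up to about 7 mm from the wrist view. I used the wrist view, which fitted to about 1.5 mm.
- **First fixed caster:** two wrist measurements of where it lay differed by about 5 mm and 1.5°. I used the later, clearer one.

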